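# Free a stuck filter funnel and stand it to drain

## Task

The filter funnel's red bung is stuck tight in the neck of the flask, and the clamp holds the flask only lightly, so a plain tug would drag the flask up with it: hold the funnel by its cup, rock it gently side to side while drawing it straight up until the bung is out, leaving the flask standing where it is. Lay the funnel on its side on the brown paper towels and let go, then take it afresh and stand it mouth down, flat on the floor of the drain tray beside the blue funnel. Do not drop the funnel, and leave everything else on the bench where it is.

Things in the scene. Friction and masses are not known exactly. Their poses are not given: they have to be found in the camera images.
- funnel: White plastic filter funnel with a red rubber bung round its stem: one rigid piece, 140 mm long, about 140 g. Origin at the stem's tip, z along the axis from stem tip to mouth: up at the start, down when it stands mouth down. Along z: stem 12 mm across, 0 to 30 mm; bung, 34 mm across at 30 widening to 41 at 65; neck 16 mm across to 70; cone to 88; then the cup (see funnel_rim).
- funnel_rim (a point): Centre of the funnel's open mouth, in the rim plane, 140 mm from the stem tip; axes as the funnel. From 91 to 140 mm the cup is a smooth round wall, 56 mm across outside, 3 mm thick. Just below it (86 to 91 mm) an eight-sided flange, 59 mm across flats and 64 over corners, stops it rolling. At the start the funnel is turned anyhow about its axis.
- funnel_mid (a point): Point on the funnel's axis 85 mm from the stem tip; axes as the funnel. The funnel balances some 80 mm from the stem tip. Lying on its side it rests on the flange and the bung's narrow end: axis about 12 degrees off level, mouth end higher; axis 34 mm above the towels at the cup's middle, 20 mm at the bung's middle.
- bung_foot (a point): Centre of the bung's narrow lower end, on the funnel's axis 30 mm from the stem tip; axes as the funnel. At the start it sits 20 mm below the flask's mouth. The taper loosens it: after 9 mm of rise the squeeze is mostly gone, after 20 mm the bung is out, after 50 mm the stem tip is clear of the flask.
- stand: Retort stand, fixed, turned up to 20 degrees either way. Origin on the bench under the flask's axis; x points from the flask to the rod (beyond it). Base plate 205 by 130 mm, 10 mm thick, 67 mm of it on the -x side; rod 12 mm thick, 115 mm from the flask's axis, 255 mm tall; clamp jaws at 128 to 142 mm height, 66 mm wide in y. Nothing else there but the funnel is higher than 165 mm.
- neck_top (a point): Centre of the glass filter flask's mouth (lip 52 mm across), 165 mm above the bench. The squeeze is springy: the funnel can be rocked 7 degrees or a little more to any side about a point on the axis 2 mm below here. A straight pull slips it at some 18 to 28 N; rocking while rising a millimetre or two per swing takes only a few newtons.
- flask (a joint): How far the glass flask has been dragged up through its clamp, m; 0 = standing on the base plate, as at the start. The clamp grips lightly: the flask slides up when pulled with more than about 11 N. Its glass side arm sticks out 57 mm to the stand's -y side at 115 mm height.
- towel: Flat pad of brown paper towels, 200 mm (x) by 160 mm (y), 3 mm thick, fixed on the bench between the stand and the tray; origin at the centre underneath.
- tray: Blue-grey drain tray, fixed, 280 mm (x) by 180 mm (y) outside, lip 18 mm high, walls and floor 4 mm; origin at the centre underneath, so its floor is 4 mm above the origin. It stands on the other side of the towels from the stand; which is left and which right varies. The half with negative x (towards the robot) is free.
- blue_funnel: Plain blue funnel already standing mouth down in the half of the tray with positive x: 80 mm across at the bottom, 100 mm tall; origin at the centre of its mouth. It must not be disturbed.
- filter_bottle_a: Bystander: upright cut-bottle filter with sand layers, 66 mm across, 165 mm tall; origin at the centre underneath.
- filter_bottle_b: Bystander: second upright cut-bottle filter, same size; origin at the centre underneath.
- measuring_cylinder: Bystander: clear measuring cylinder, 27 mm across on a 60 mm foot, 170 mm tall; origin at the centre underneath.
- plastic_cup: Bystander: clear plastic cup, 68 mm across, 85 mm tall; origin at the centre underneath.
- scoop: Bystander: white plastic spoon lying flat, 150 mm long; origin at the middle underneath.
- dark_jar: Bystander: dark grey square jar with light grey lid, 90 mm wide, 158 mm tall; origin at the centre underneath.
Things that resemble listed ones, but are neither listed nor needed, are in the scene too. What is shaped like the funnel but pink or turquoise is not meant.

How it is judged:
By the outcome, as a careful person would: the job done as asked, in the order asked, and still so for the second after the job is handed in, with the robot touching nothing.
It also fails if it takes over 72 s, if anything falls off the work surface, if the arm or the gripper's body presses on something with over 40 N, if the wrist force passes 120 N, or if a joint passes its speed limit or range.

## Robot

A 6-joint arm with a two-finger parallel gripper is mounted at the origin on the work surface. World frame = base frame: x ahead of the robot, y to its left, z up, the work surface at z = 0. Lengths are in m, angles in rad, forces in N, time in s.
With the tool pointing down it reaches from about 0.35 to 0.775 m from the base axis. Payload 7.3 kg.
Tool frame: the origin (TCP) lies at the very end of the fingers, on their centre line; the grasp point (between the pads) lies 19 mm behind it (robot.pinch_z is the distance from the TCP to the grasp point, in m); z points along the fingers, y is the line along which they close (so a half turn about z gives the same grasp; the last joint's range is limited). The gripper opens to 92 mm and grips with 3 to 60 N. Pads are 19 mm wide; open, the fingers measure 130 mm over their backs; the gripper's body (75 mm by 190 mm) begins 47 mm behind the grasp point.
Start: joints at [-1.259, 0.342, 1.524, -0, 1.275, -0.146], TCP at [0.232, -0.471, 0.227] pointing down, gripper open.
Joint ranges: [-2.53, 2.53], [-0.77, 2.02], [0.04, 2.7], [-1, 4.14], [0.28, 2.66], [-3.11, 3.11]. Speed limits (rad/s): [2.57, 2.57, 3.14, 3.14, 3.14, 3.14].

## Interface

Orientations are given as [roll, pitch, yaw] about the fixed x, y, z axes, in that order (R = Rz(yaw) Ry(pitch) Rx(roll)).
In Python, from cell import robot gives the robot as it stands.
- The arm moves only by the tool move_arm, never from a script. Its argument "motion" is a list of rows, each a list of 6 numbers: the shift along the tool's x, y, z in units of 0.1 m (1.0 is 0.1 m), then the turn, a rotation vector about the tool's x, y, z in units of pi rad (1.0 is pi rad). In form: [[dx, dy, dz, rx, ry, rz], ...]. A call has 1 to 12 rows; each row is the pose to reach, as a shift and turn from the pose commanded when the call began, along the tool's axes at that moment, turning the shorter way round; what a row does not reach only later rows make up. A row lasts 1/8 s, in which the tool goes at most 62.5 mm and 10.7 degrees, less where a joint would pass 70% of its speed; a pose out of reach is approached as far as the arm can. A call with a number of a shift or a turn outside -1 to 1 is refused whole. A call with a gripper value outside its range is refused whole. "fingers" is the opening, from -1 (shut) to 1 (fully open), set as the call begins (left out, the last holds). The fingers move at their own pace and stop on an object; "newtons" is the grip in N (left out, the last holds). Time passes only in rows, so rows that repeat a pose let the fingers close. It gives the time, the measured TCP pose, the force, the opening and the grip force at its end, in the units of the state.
- robot.observe(): the state, without advancing time (a new reading comes with each control period).
- robot.read_camera(name): name is "side" or "top" or "wrist"; returns a dict with "image" (480x640x3 uint8, red, green, blue), "range_z" (480x640 float32, m along the optical axis (not along the pixel's ray), 0 where there is no reading), "vfov" (degrees; the focal length in pixels is half the picture's height over the tangent of half this angle, whatever the lens; pixels are square), "cx", "cy" (the principal point, pixels), "k1" (the pictures are not rectified: a ray, as slopes to the right and down, at radius r is drawn at 1 + k1 r^2 times it, then the intrinsics apply), "extrinsics" (4x4, takes a point from camera to world coordinates); the wrist camera has in their place "hand_eye" (4x4, takes a point from camera to tool coordinates, whose origin is the TCP and whose axes are the flange's). Camera axes: x right, y up, looking along -z (the intrinsics and any distortion apply to the point x, -y, -z); pixel columns grow to the right and rows downward; lengths in m; the calibration is good to about 2 mm. A picture is of the moment at which its call begins: read the wrist's pose just before it.
- robot.hand_in(): hands the job in; it is judged then, once.
The state is a dict: "time": time; "qpos": joint angles; "qvel": joint speeds; "joint_efforts": joint torques, N m; "tool_pos": TCP position; "tool_rot": TCP orientation; "contact_force": force on the tool from outside, world axes, zero at the start; "torque": the same for the moment, N m; "opening": finger opening in m; "grip_force": force on a finger pad.
Only numpy, scipy, OpenCV 4.12 (cv2) and the standard library are available. Lean on these libraries where they do the work, as an engineer would, in place of code of your own. Each camera call takes 0.05 s, during which the arm holds its last target. There are 200 camera calls.

## Working session

There is one attempt and no reset: what is moved stays moved. The work goes in short steps, Python scripts to look and compute and a tool call to move; the robot and the scene stay as the last step left them, time stands still between calls to the robot, and variables do not carry over. Pictures are saved under pics/ and viewed, at most 10 in all, crops included, and the job is handed in when it is done.

Besides the shell and the picture viewer there is one more tool, called after "Emit:" in YAML: its name, and indented under it one key for each argument. move_arm: Moves the arm, as the interface text tells. Shifts and turns lie within -1 to 1; 1 stands for 0.1 m of shift or pi rad of turn. Its arguments: {"type":"object","properties":{"motion":{"type":"array"},"fingers":{"type":"number"},"newtons":{"type":"number"}},"required":["motion"]}

```bash
ls; mkdir -p pics; cat > h.py <<'E'
import numpy as np, cv2
from scipy.spatial.transform import Rotation as R
from cell import robot
def cam(n):
    s=robot.observe(); c=robot.read_camera(n); c['s']=s
    T=c.get('extrinsics')
    if T is None:
        W=np.eye(4); W[:3,:3]=R.from_euler('xyz',s['tool_rot']).as_matrix(); W[:3,3]=s['tool_pos']; T=W@c['hand_eye']
    c['T']=np.array(T); return c
def rays(c,uv):
    uv=np.atleast_2d(uv).astype(float); f=240/np.tan(np.radians(c['vfov'])/2)
    d=(uv-[c['cx'],c['cy']])/f; x=d.copy()
    for _ in range(20): x=d/(1+c['k1']*(x**2).sum(1,keepdims=True))
    return np.c_[x[:,0],-x[:,1],-np.ones(len(x))]
def plane(c,uv,z):
    d=rays(c,uv)@c['T'][:3,:3].T; o=c['T'][:3,3]
    return o+d*((z-o[2])/d[:,2])[:,None]
def cloud(c):
    v,u=np.mgrid[:480,:640]; r=rays(c,np.c_[u.ravel(),v.ravel()])*c['range_z'].reshape(-1,1)
    P=r@c['T'][:3,:3].T+c['T'][:3,3]; P[c['range_z'].ravel()<=0]=np.nan; return P.reshape(480,640,3)
def save(c,n): cv2.imwrite('pics/'+n+'.png',c['image'][...,::-1])
def rel(p_target,R_target=None):
    s=robot.observe(); R0=R.from_euler('xyz',s['tool_rot'])
    d=R0.inv().apply(np.array(p_target)-s['tool_pos'])/0.1
    w=np.zeros(3) if R_target is None else (R0.inv()*R_target).as_rotvec()/np.pi
    return np.round(np.r_[d,w],4)
E
python3 - <<'E'
from h import *
for n in('side','top'):
    c=cam(n); save(c,n+'0'); np.savez(n+'0.npz',P=cloud(c),im=c['image']); print(n,c['T'].round(3).tolist(),c['vfov'],c['k1'])
s=robot.observe();print(s, robot.pinch_z)
E
```

```text
pics
side [[-0.926, 0.245, -0.288, 0.204], [-0.378, -0.597, 0.707, 0.903], [0.001, 0.764, 0.645, 0.973], [0.0, 0.0, 0.0, 1.0]] 54.610364486945656 -0.10292324159892584
top [[0.015, 0.987, -0.157, 0.337], [-1.0, 0.013, -0.017, -0.019], [-0.015, 0.158, 0.987, 1.458], [0.0, 0.0, 0.0, 1.0]] 45.52837215172742 -0.12533329827534118
{'time': 0.1, 'qpos': array([-1.25899754e+00,  3.42621668e-01,  1.52491434e+00, -3.20283922e-05,
        1.27541576e+00, -1.46001871e-01]), 'qvel': array([ 5.80368483e-04, -5.83857422e-04, -3.38556913e-03, -9.62820955e-05,
       -8.24522091e-04, -1.55175670e-03]), 'joint_efforts': array([ 1.80075902e-03, -4.32004917e+01, -2.44693905e+01,  7.19676842e-02,
        5.25003928e-02, -4.37279346e-05]), 'tool_pos': array([ 0.23193415, -0.47058133,  0.22613325]), 'tool_rot': array([-3.14024355e+00, -1.67425315e-04,  4.57809889e-01]), 'contact_force': array([ 0.30307332,  0.45654067, -0.6209681 ]), 'torque': array([-0.00228274, -0.01352148,  0.03225061]), 'grip_force': 0.0, 'opening': 0.09176229016920949} 0.0188
```

View pics/top0.png

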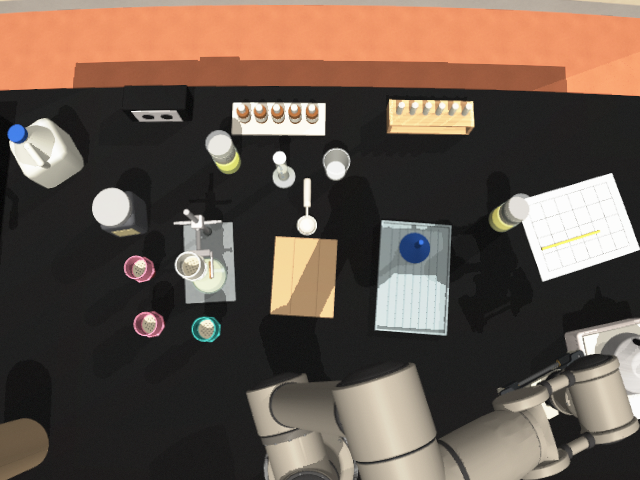

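View pics/side0.png

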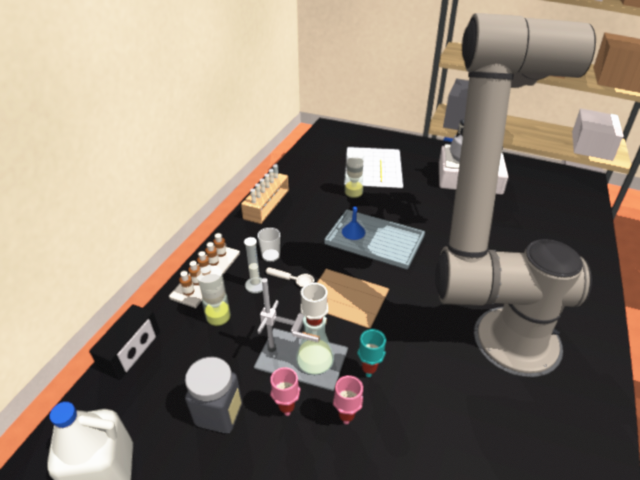

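The top view shows four funnel-shaped things: white (190,265) in the flask on the stand, pink (140,268), pink (149,323) and turquoise (206,329). The white one is meant: it is the only white cup and the only one in a clamped flask. Towels are at (304,277), the tray at (413,277) and the blue funnel at (414,248). I'll confirm with a crop and measure.

```bash
python3 - <<'E'
from h import *
d=np.load('top0.npz'); P=d['P'];im=d['im']
ds=np.load('side0.npz')
cr=cv2.resize(im[200:350,110:260],(500,500),interpolation=cv2.INTER_CUBIC)
cs=cv2.resize(ds['im'][260:410,230:380],(300,500),interpolation=cv2.INTER_CUBIC) if 0 else cv2.resize(ds['im'][270:390,230:302+48],(300,300))
o=np.zeros((500,800,3),np.uint8);o[:,:500]=cr;o[:300,500:]=cs
cv2.imwrite('pics/crop.png',o[...,::-1])
def near(P,box): 
    q=P.reshape(-1,3); q=q[np.isfinite(q[:,0])]; return q[np.all((q>box[0])&(q<box[1]),1)]
for n,dd in(('top',d),('side',ds)):
    p=dd['P'];
    print(n,'cup px', p[265,178] if n=='top' else p[300,314])
    q=near(p,([.25,.1,.235],[.65,.6,.262]))
    c,r=cv2.minEnclosingCircle(q[:,:2].astype(np.float32)); print(n,len(q),c,r,q[:,2].max(),q.min(0),q.max(0))
hsv=cv2.cvtColor(im,cv2.COLOR_RGB2HSV)
def rect(name,m,zr):
    z=P[...,2]; mm=(m&(z>zr[0])&(z<zr[1])).astype(np.uint8); n,l,st,ce=cv2.connectedComponentsWithStats(mm)
    k=1+np.argmax(st[1:,4]); q=P[l==k]; print(name,st[k],cv2.minAreaRect(q[:,:2].astype(np.float32)),q.mean(0))
v,u=np.mgrid[:480,:640]
rect('towel',(u>262)&(u<348)&(v>230)&(v<325)&(hsv[...,1]>60)&(hsv[...,2]>40),(-.01,.02))
rect('tray',(u>365)&(u<465)&(v>212)&(v<342)&(hsv[...,2]>60),(-.01,.03))
rect('blue',(u>390)&(u<440)&(v>225)&(v<270)&(hsv[...,1]>170),(-.01,.12))
rect('base',(u>170)&(u<245)&(v>212)&(v<310)&(hsv[...,2]>60),(.004,.018))
# heights near stand
q=near(P,([.3,.1,.05],[.65,.6,.3]))
for lo in np.arange(.05,.3,.05):
    a=q[(q[:,2]>lo)&(q[:,2]<lo+.05)]; print(lo,len(a),a.min(0) if len(a) else '',a.max(0) if len(a) else '')
q=near(P,([.2,.2,.08],[.65,.55,.2]))
E
```

```text
top cup px [0.47515407 0.29065458 0.23681389]
top 245 (0.5207462310791016, 0.26935768127441406) 0.07316476106643677 0.25963289595846417 [0.4479614  0.23885771 0.23502282] [0.59341413 0.29270677 0.2596329 ]
side cup px [0.48224378 0.2456522  0.20733385]
side 451 (0.5201202034950256, 0.2707887291908264) 0.07417916506528854 0.25881810863502097 [0.44594682 0.23579659 0.23506701] [0.59396458 0.29453681 0.25881811]
towel [ 269  236   69   83 5089] ((0.47815847396850586, 0.024889573454856873), (0.16502666473388672, 0.20561207830905914), 87.37096405029297) [0.47659779 0.02463873 0.00214988]
tray [ 374  220   78  116 7732] ((0.4801478385925293, -0.2572862505912781), (0.18792109191417694, 0.2879270613193512), 86.54412078857422) [ 0.47466804 -0.25542605  0.00539825]
blue [400 234  30  29 674] ((0.5533254742622375, -0.25820720195770264), (0.07516694813966751, 0.07305413484573364), 70.23995208740234) [ 0.55051371 -0.25513458  0.02999469]
base [ 185  222   51   82 1828] ((0.5103321075439453, 0.2685670852661133), (0.20549504458904266, 0.1306024044752121), 4.206386089324951) [0.50573136 0.24787588 0.00934658]
0.05 1609 [0.31050778 0.22073288 0.05007822] [0.64949568 0.51895344 0.09990644]
0.1 1836 [0.31119439 0.20958879 0.10002528] [0.649757   0.51864005 0.14995405]
0.15000000000000002 1141 [0.44852707 0.23657268 0.15003712] [0.64998507 0.53108805 0.19995223]
0.2 599 [0.44559412 0.23534503 0.20000211] [0.59140401 0.2919544  0.24986203]
0.25 141 [0.4479614  0.23885771 0.25002069] [0.59341413 0.29270677 0.2596329 ]
```

View pics/crop.png

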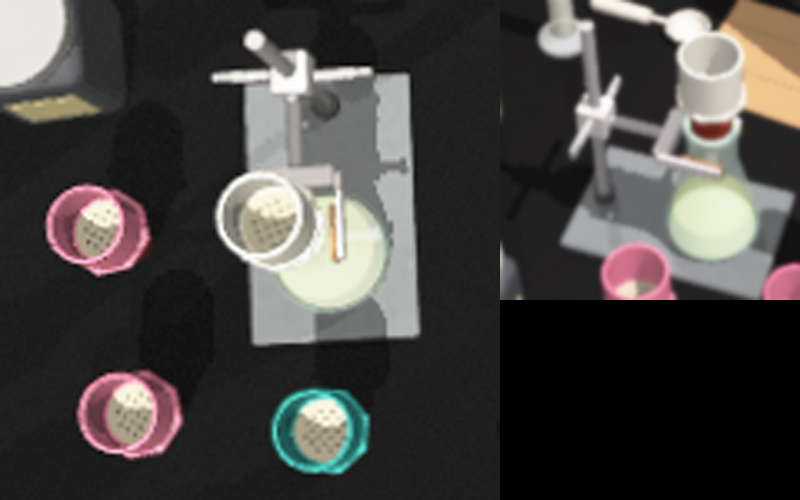

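The crop confirms it: the white cup sits in the clear flask held by the clamp, and the pink and turquoise ones stand loose. Now I'll start moving and collect joint data to learn the arm's kinematics.

Emit:
move_arm:
  motion:
    - [0,0,-0.4,0,0,0]
    - [0,0,-0.8,0,0,0]
    - [0.3,0,-0.9,0,0.05,0]
    - [0.3,0.3,-0.9,0,0.1,0.03]
    - [0.3,0.3,-0.9,0,0.1,0.03]

```text
time: 0.72
tool_pos: [0.2708, -0.4861, 0.3151]
tool_rot: [-3.123, -0.314, 0.356]
contact_force: [-1.0, 0.1, -0.5]
opening: 0.0917
grip_force: 0.0
```

```bash
python3 - <<'E'
from h import *
print([a for a in dir(robot) if a[0]!='_'])
s=robot.observe(); R0=R.from_euler('xyz',s['tool_rot']).as_matrix()
print(s['time'],s['qpos'].tolist(),s['tool_pos'].tolist(),s['tool_rot'].tolist()); print(R0)
d=np.load('top0.npz');q=d['P'].reshape(-1,3);q=q[np.isfinite(q[:,0])]
for z in(.225,.235,.245,.250):
    a=q[(q[:,0]>.42)&(q[:,0]<.53)&(q[:,1]>.2)&(q[:,1]<.33)&(q[:,2]>z)]; print(z,len(a),a.min(0),a.max(0))
E
```

```text
['IKError', 'hand_in', 'observe', 'pinch_z', 'read_camera']
0.725 [-1.377771073721491, 0.3563447038954253, 1.3026994501079936, 0.30700157820412066, 1.5547747199122168, -0.18189196009701059] [0.27078012420126096, -0.4860530848824715, 0.31508587788533216] [-3.123448216099995, -0.3144027118193653, 0.35590586623528164]
[[ 0.89138444  0.35364146  0.28349869]
 [ 0.33135953 -0.93522191  0.12474311]
 [ 0.30924852 -0.01725407 -0.95082472]]
0.225 262 [0.4479614  0.23885771 0.22535032] [0.50417166 0.29270677 0.2596329 ]
0.235 206 [0.4479614  0.23885771 0.23502282] [0.50417166 0.29270677 0.2596329 ]
0.245 151 [0.4479614  0.23885771 0.24507212] [0.50417166 0.29270677 0.2596329 ]
0.25 115 [0.4479614  0.23885771 0.25002069] [0.50417166 0.29270677 0.2596329 ]
```

```bash
python3 - <<'E'
from h import *
import itertools
D=[([-1.25899754,.342621668,1.52491434,-3.2e-5,1.27541576,-.146001871],[-3.14024355,-1.67e-4,.457809889]),
([-1.377771073721491,0.3563447038954253,1.3026994501079936,0.30700157820412066,1.5547747199122168,-0.18189196009701059],[-3.123448216099995,-0.3144027118193653,0.35590586623528164])]
for ax in('zyyzyz','zyyxyx','zyyyzy','zyyyxz','zyyyzx','zyyzyx','zyyxyz','zyyxzx','zyyzxz','zyyyxy'):
  for s in itertools.product((1,-1),repeat=5):
    s=(1,)+s; C=[]
    for q,e in D:
        M=R.identity()
        for a,b,c in zip(ax,s,q): M=M*R.from_euler(a,b*c)
        C.append(M.inv()*R.from_euler('xyz',e))
    er=(C[0].inv()*C[1]).magnitude()
    if er<.03: print(ax,s,er,C[0].as_matrix().round(3).tolist())
E
```

```text
zyyzyz (1, 1, 1, 1, 1, 1) 4.531962538451623e-07 [[0.0, -1.0, -0.0], [1.0, 0.0, -0.0], [0.0, -0.0, 1.0]]
```

```bash
python3 - <<'E'
from h import *
for p in([.33,-.45,.36],[.42,-.25,.36],[.42,0,.36],[.40,.12,.36]): print(rel(p,R.from_euler('y',-.5)*R.from_euler('xyz',[np.pi,0,-.1])))
E
```

```text
[ 0.7862 -0.1355 -0.2142 -0.0478  0.0621  0.1353]
[ 2.2512 -1.6877  0.2904 -0.0478  0.0621  0.1353]
[ 3.0796 -4.0257  0.6023 -0.0478  0.0621  0.1353]
[ 3.299  -5.2187  0.6953 -0.0478  0.0621  0.1353]
```

Emit:
move_arm:
  motion:
    - [0.4,-0.07,-0.1,0,0,0]
    - [0.79,-0.14,-0.21,0,0,0]

```text
time: 0.98
tool_pos: [0.3319, -0.4467, 0.3612]
tool_rot: [-3.124, -0.312, 0.36]
contact_force: [-0.3, -1.1, -0.8]
opening: 0.0916
grip_force: 0.0
```

Emit:
move_arm:
  motion:
    - [0.36,-0.39,0.12,0,0,0]
    - [0.73,-0.78,0.25,0,0,0]

```text
time: 1.23
tool_pos: [0.3762, -0.3452, 0.3609]
tool_rot: [-3.126, -0.312, 0.361]
contact_force: [0.3, -0.1, -0.4]
opening: 0.0919
grip_force: 0.0
```

Emit:
move_arm:
  motion:
    - [0.36,-0.39,0.12,0,0,0]
    - [0.73,-0.78,0.25,0,0,0]

```text
time: 1.48
tool_pos: [0.42, -0.2445, 0.3609]
tool_rot: [-3.127, -0.312, 0.362]
contact_force: [0.2, 0.3, 0.2]
opening: 0.092
grip_force: 0.0
```

```bash
python3 - <<'E'
from h import *
s=robot.observe();print(s['time'],s['qpos'].tolist(),s['tool_pos'].tolist())
E
```

```text
1.475 [-0.8855942236502763, 0.10142341356923446, 1.512779562178941, 0.3028132446160107, 1.4455708336016442, 0.29553238774258683] [0.42002361590424997, -0.24447257963157112, 0.3608989588277261]
```

Emit:
move_arm:
  motion:
    - [0.14,-0.39,0.05,0,0,0]
    - [0.28,-0.78,0.1,0,0,0]

```text
time: 1.72
tool_pos: [0.4194, -0.1611, 0.361]
tool_rot: [-3.127, -0.312, 0.363]
contact_force: [0.5, 0.1, 0.1]
opening: 0.0919
grip_force: 0.0
```

Emit:
move_arm:
  motion:
    - [0.14,-0.39,0.05,0,0.05,0]
    - [0.28,-0.78,0.1,0.03,0.1,0.0]
    - [0.28,-0.78,0.1,0.06,0.15,0.0]

```text
time: 2.1
tool_pos: [0.4191, -0.076, 0.3625]
tool_rot: [-2.898, -0.786, 0.297]
contact_force: [0.3, 0.4, -0.8]
opening: 0.0918
grip_force: 0.0
```

```bash
python3 - <<'E'
from h import *
s=robot.observe();print(s['time'],s['qpos'].tolist(),s['tool_pos'].tolist())
E
```

```text
2.1 [-0.9862257855154998, -0.0932476084868875, 1.93449823529008, 0.8253710490777134, 1.4220792066590067, 0.0041313583482334906] [0.41908089327109765, -0.07601146579533123, 0.36247012406070267]
```

Emit:
move_arm:
  motion:
    - [0.0,0.0,0.0,-0.05,0.0,0]
    - [0.0,0.0,0.0,-0.1,0.0,0]
    - [0.0,0.0,0.2,-0.1,-0.05,0]

```text
time: 2.48
tool_pos: [0.428, -0.0703, 0.3467]
tool_rot: [3.057, -0.621, 0.305]
contact_force: [-0.2, -1.3, -0.9]
opening: 0.0919
grip_force: 0.0
```

```bash
python3 - <<'E'
from h import *
s=robot.observe();print(s['time'],s['qpos'].tolist(),s['tool_pos'].tolist())
E
```

```text
2.475 [-0.682644664435334, -0.2256974028541009, 1.97106063998691, 0.5392254559955726, 1.0184880357834918, 0.4113607126755796] [0.4280107858899148, -0.07032779196411076, 0.3467217251602316]
```

```bash
python3 - <<'E'
from h import *
D=[([-1.25899754,.342621668,1.52491434,-3.2e-5,1.27541576,-.146001871],[.23193415,-.47058133,.22613325]),
([-1.377771073721491,0.3563447038954253,1.3026994501079936,0.30700157820412066,1.5547747199122168,-0.18189196009701059],[0.27078012420126096,-0.4860530848824715,0.31508587788533216]),
([-0.8855942236502763,0.10142341356923446,1.512779562178941,0.3028132446160107,1.4455708336016442,0.29553238774258683],[0.42002361590424997,-0.24447257963157112,0.3608989588277261]),
([-0.9862257855154998,-0.0932476084868875,1.93449823529008,0.8253710490777134,1.4220792066590067,0.0041313583482334906],[0.41908089327109765,-0.07601146579533123,0.36247012406070267]),
([-0.682644664435334,-0.2256974028541009,1.97106063998691,0.5392254559955726,1.0184880357834918,0.4113607126755796],[0.4280107858899148,-0.07032779196411076,0.3467217251602316])]
A=[];B=[]
for q,p in D:
    r=[R.from_euler('z',q[0])]
    for a,x in zip('yyzy',q[1:5]): r.append(r[-1]*R.from_euler(a,x))
    M=[x.as_matrix() for x in r]
    A.append(np.c_[M[0],M[1][:,[0,2]],M[2][:,[0,2]],M[3][:,:2],M[4][:,[0,2]]]);B.append(p)
A=np.vstack(A);B=np.hstack(B)
names='a1 b d1 a2 L2 a3 L3 w4x w4y e d6'.split()
for keep in (names,['a1','b','d1','L2','a3','L3','w4y','d6'],['b','d1','L2','L3','w4y','d6'],['b','d1','L2','L3','d6']):
    i=[names.index(k) for k in keep]; x,_,rk,sv=np.linalg.lstsq(A[:,i],B,rcond=None)
    print(dict(zip(keep,x.round(4))),rk,sv[-1].round(3),'maxerr',abs(A[:,i]@x-B).max())
E
```

```text
{'a1': np.float64(-0.0), 'b': np.float64(0.0764), 'd1': np.float64(0.2229), 'a2': np.float64(-0.0), 'L2': np.float64(0.5062), 'a3': np.float64(0.0465), 'L3': np.float64(0.3796), 'w4x': np.float64(-0.0), 'w4y': np.float64(0.0), 'e': np.float64(-0.0), 'd6': np.float64(0.3181)} 11 0.103 maxerr 2.0751825813292157e-09
{'a1': np.float64(-0.0), 'b': np.float64(0.0764), 'd1': np.float64(0.2229), 'L2': np.float64(0.5062), 'a3': np.float64(0.0465), 'L3': np.float64(0.3796), 'w4y': np.float64(-0.0), 'd6': np.float64(0.3181)} 8 0.148 maxerr 2.151909983538758e-09
{'b': np.float64(0.0777), 'd1': np.float64(0.1756), 'L2': np.float64(0.5084), 'L3': np.float64(0.3713), 'w4y': np.float64(-0.002), 'd6': np.float64(0.3194)} 6 0.332 maxerr 0.0063050029009289466
{'b': np.float64(0.0759), 'd1': np.float64(0.1746), 'L2': np.float64(0.5087), 'L3': np.float64(0.3711), 'd6': np.float64(0.3194)} 5 0.362 maxerr 0.006194065390587866
```

```bash
cat >> h.py <<'E'
b,d1,L2,a3,L3,d6=.0764,.2229,.5062,.0465,.3796,.3181
LO=np.array([-2.53,-.77,.04,-1,.28,-3.11]);HI=np.array([2.53,2.02,2.7,4.14,2.66,3.11])
def wr(a,lo,hi):
    c=(lo+hi)/2; return (a-c+np.pi)%(2*np.pi)-np.pi+c
def ik(p,M):
    """returns q, margin (rad to nearest limit; negative=out)"""
    w=np.array(p)-d6*M[:,2]; rho=np.hypot(w[0],w[1])
    if rho<b: return None,-9
    q1=np.arctan2(w[1],w[0])-np.arcsin(b/rho); r=np.sqrt(rho**2-b**2); h=w[2]-d1; F=np.hypot(a3,L3); g=np.arctan2(a3,L3)
    c=(r*r+h*h-L2**2-F**2)/(2*L2*F)
    if abs(c)>1: return None,-9
    t=np.arccos(c); q3=t-g; q2=np.arctan2(r,h)-np.arctan2(F*np.sin(t),L2+F*np.cos(t))
    W=(R.from_euler('z',q1)*R.from_euler('y',q2+q3)).inv().as_matrix()@M@R.from_euler('z',-np.pi/2).as_matrix()
    q5=np.arccos(np.clip(W[2,2],-1,1)); q4=np.arctan2(W[1,2],W[0,2]); q6=np.arctan2(W[2,1],-W[2,0])
    q=np.array([q1,q2,q3,q4,q5,q6]); q=np.array([wr(a,l,u) for a,l,u in zip(q,LO,HI)])
    return q,min((q-LO).min(),(HI-q).min())
def pose(g,psi,tau,sgn=1,pz=.0188):
    """g grasp point; heading psi deg, tilt tau deg from down; sgn = y side"""
    p,t=np.radians([psi,tau]); h=np.array([np.cos(p),np.sin(p),0]); z=np.sin(t)*h-np.cos(t)*np.array([0,0,1])
    y=sgn*np.array([-h[1],h[0],0]); M=np.c_[np.cross(y,z),y,z]; return np.array(g)+pz*z,M
E
python3 - <<'E'
from h import *
# check
q,m=ik([0.4280107858899148,-0.07032779196411076,0.3467217251602316],R.from_euler('xyz',robot.observe()['tool_rot']).as_matrix());print(q)
def tab(name,g,taus,psis=range(-180,180,15)):
    print(name)
    for s in(1,-1):
        for psi in psis:
            r=[ik(*pose(x,psi,t,s))for x,t in zip(g,taus)]
            if min(x[1] for x in r)>.05: print(s,psi,[round(x[1],2) for x in r],[x[0].round(1).tolist() for x in r][0::max(1,len(r)-1)])
F=[.4755,.266,.232];T=[.478,.025,.04]; Y=[.40,-.255,.05]
for t1 in(30,45,60): tab(f'grasp {t1}',[F,[.4755,.266,.31]],[t1]*2)
tab('lay',[[.478,.025,.12],T,T],[-35,-35,-50])
tab('regrasp',[T,T],[-30,-20])
tab('final',[Y,Y,[.4,-.255,.12]],[72,80,72])
E
```

```text
[-0.68267756 -0.22572928  1.97104054  0.53922043  1.01854927  0.41135941]
grasp 30
1 -180 [np.float64(0.81), np.float64(0.63)] [[0.3, 0.7, 1.1, 0.1, 1.9, 1.9], [0.3, 0.6, 1.0, 0.2, 2.0, 1.9]]
1 -165 [np.float64(0.77), np.float64(0.59)] [[0.3, 0.7, 1.1, 0.0, 1.9, 1.7], [0.3, 0.7, 0.9, 0.0, 2.1, 1.7]]
1 -150 [np.float64(0.76), np.float64(0.59)] [[0.4, 0.7, 1.1, -0.1, 1.9, 1.4], [0.4, 0.7, 0.9, -0.1, 2.1, 1.4]]
1 -135 [np.float64(0.79), np.float64(0.62)] [[0.5, 0.7, 1.1, -0.2, 1.9, 1.2], [0.5, 0.7, 0.9, -0.2, 2.0, 1.2]]
1 -120 [np.float64(0.73), np.float64(0.69)] [[0.5, 0.7, 1.1, -0.3, 1.8, 1.0], [0.5, 0.6, 1.0, -0.3, 2.0, 1.0]]
1 -105 [np.float64(0.65), np.float64(0.63)] [[0.6, 0.6, 1.2, -0.4, 1.7, 0.8], [0.6, 0.6, 1.1, -0.4, 1.9, 0.8]]
1 -90 [np.float64(0.57), np.float64(0.57)] [[0.6, 0.6, 1.3, -0.4, 1.6, 0.7], [0.6, 0.5, 1.2, -0.4, 1.7, 0.6]]
1 -75 [np.float64(0.51), np.float64(0.51)] [[0.6, 0.5, 1.4, -0.5, 1.4, 0.5], [0.6, 0.5, 1.3, -0.5, 1.6, 0.4]]
1 -60 [np.float64(0.46), np.float64(0.48)] [[0.6, 0.5, 1.5, -0.5, 1.3, 0.3], [0.6, 0.4, 1.4, -0.5, 1.5, 0.2]]
1 -45 [np.float64(0.42), 
[... 23609 characters left out ...]
, -1.2], [-1.0, 1.0, 1.3, 0.5, 2.0, -1.2]]
-1 105 [np.float64(0.63), np.float64(0.51), np.float64(0.55)] [[-0.9, 1.1, 1.2, 0.4, 2.0, -1.3], [-0.9, 1.0, 1.2, 0.4, 2.1, -1.2]]
-1 120 [np.float64(0.53), np.float64(0.4), np.float64(0.44)] [[-0.8, 1.2, 1.1, 0.2, 2.1, -1.4], [-0.8, 1.1, 1.1, 0.2, 2.2, -1.4]]
-1 135 [np.float64(0.47), np.float64(0.34), np.float64(0.38)] [[-0.8, 1.2, 1.0, 0.0, 2.2, -1.5], [-0.8, 1.1, 1.0, 0.0, 2.3, -1.5]]
-1 150 [np.float64(0.46), np.float64(0.33), np.float64(0.38)] [[-0.7, 1.2, 1.0, -0.2, 2.2, -1.7], [-0.7, 1.1, 1.0, -0.2, 2.3, -1.7]]
-1 165 [np.float64(0.52), np.float64(0.39), np.float64(0.44)] [[-0.6, 1.2, 1.0, -0.3, 2.1, -1.8], [-0.6, 1.1, 1.0, -0.4, 2.2, -1.9]]
```

```bash
cat >> h.py <<'E'
from scipy.spatial.transform import Slerp
def plan(wps,step=.055,ang=9.5,start=None):
    """wps: list of (p,M). prints calls of rows, <=0.1 m per axis from each call's start"""
    if start is None:
        s=robot.observe(); start=(np.array(s['tool_pos']),R.from_euler('xyz',s['tool_rot']).as_matrix())
    P=[];cur=start
    for w in wps:
        n=int(max(1,np.ceil(np.linalg.norm(w[0]-cur[0])/step),np.ceil(np.degrees((R.from_matrix(cur[1].T@w[1])).magnitude())/ang)))
        sl=Slerp([0,1],R.from_matrix([cur[1],w[1]]))
        for k in range(1,n+1): P.append((cur[0]+(w[0]-cur[0])*k/n,sl(k/n).as_matrix()))
        cur=w
    o=start;rows=[];last=start;mm=9
    for p in P:
        mm=min(mm,ik(*p)[1])
        f=lambda o:np.r_[o[1].T@(p[0]-o[0])/.1,R.from_matrix(o[1].T@p[1]).as_rotvec()/np.pi]
        r=f(o)
        if abs(r).max()>1 or len(rows)==12: print('CALL',rows);o=last;rows=[];r=f(o)
        rows.append([round(float(x),3)+0. for x in r]);last=p
    print('CALL',rows,'rows',len(P),'margin',round(mm,2),'end q',ik(*P[-1])[0].round(2))
E
python3 - <<'E'
from h import *
G=np.array([.4757,.266,.233]); pre=pose(G,-90,45,1,.0188-.13)
a=pose([.44,.12,.40],-90,25,1); b2=pose([.45,.30,.40],-90,40,1)
plan([a,b2,pre])
E
```

```text
CALL [[0.075, -0.171, -0.005, 0.006, -0.027, -0.043], [0.15, -0.341, -0.011, 0.012, -0.054, -0.086], [0.225, -0.512, -0.016, 0.018, -0.081, -0.129], [0.299, -0.682, -0.022, 0.024, -0.108, -0.172], [0.374, -0.853, -0.027, 0.03, -0.136, -0.215]]
CALL [[0.157, -0.09, -0.045, 0.006, -0.027, -0.043], [0.314, -0.18, -0.089, 0.012, -0.054, -0.086], [0.471, -0.27, -0.134, 0.018, -0.081, -0.129], [0.627, -0.361, -0.179, 0.024, -0.108, -0.172], [0.784, -0.451, -0.224, 0.03, -0.136, -0.215]]
CALL [[0.396, 0.025, -0.192, 0.0, -0.021, 0.0], [0.791, 0.05, -0.384, 0.0, -0.042, 0.0]]
CALL [[0.367, 0.025, -0.242, 0.0, -0.021, 0.0], [0.735, 0.05, -0.484, 0.0, -0.042, 0.0]]
CALL [[0.455, 0.128, 0.101, 0.0, -0.014, 0.0], [0.91, 0.257, 0.202, 0.0, -0.028, 0.0]] rows 16 margin 0.38 end q [ 0.77  0.79  0.78 -0.62  2.09  0.6 ]
```

Emit:
move_arm:
  motion:
    - [0.075,-0.171,-0.005,0.006,-0.027,-0.043]
    - [0.15,-0.341,-0.011,0.012,-0.054,-0.086]
    - [0.225,-0.512,-0.016,0.018,-0.081,-0.129]
    - [0.3,-0.682,-0.022,0.024,-0.108,-0.172]
    - [0.374,-0.853,-0.027,0.03,-0.136,-0.215]
  fingers: 1

```text
time: 3.1
tool_pos: [0.4365, 0.0206, 0.3666]
tool_rot: [2.923, -0.077, 0.949]
contact_force: [-0.1, 0.3, -0.3]
opening: 0.0921
grip_force: 0.0
```

Emit:
move_arm:
  motion:
    - [0.157,-0.09,-0.045,0.006,-0.027,-0.043]
    - [0.314,-0.18,-0.089,0.012,-0.054,-0.086]
    - [0.471,-0.27,-0.134,0.018,-0.081,-0.129]
    - [0.627,-0.361,-0.179,0.024,-0.108,-0.172]
    - [0.784,-0.451,-0.224,0.03,-0.136,-0.215]

```text
time: 3.72
tool_pos: [0.4424, 0.1117, 0.3853]
tool_rot: [-3.14, 0.437, 1.578]
contact_force: [0.4, -0.6, 0.0]
opening: 0.0918
grip_force: 0.0
```

Emit:
move_arm:
  motion:
    - [0.396,0.025,-0.192,0,-0.021,0]
    - [0.791,0.05,-0.384,0,-0.042,0]

```text
time: 3.98
tool_pos: [0.4471, 0.2002, 0.387]
tool_rot: [3.14, 0.568, 1.573]
contact_force: [1.3, -0.5, -0.7]
opening: 0.0916
grip_force: 0.0
```

Emit:
move_arm:
  motion:
    - [0.367,0.025,-0.242,0,-0.021,0]
    - [0.735,0.05,-0.484,0,-0.042,0]

```text
time: 4.22
tool_pos: [0.4518, 0.2885, 0.3885]
tool_rot: [3.14, 0.7, 1.573]
contact_force: [1.0, -0.0, 0.2]
opening: 0.0922
grip_force: 0.0
```

Emit:
move_arm:
  motion:
    - [0.455,0.128,0.101,0,-0.014,0]
    - [0.91,0.257,0.202,0,-0.028,0]
    - [0.91,0.257,0.202,0,-0.028,0]

```text
time: 4.6
tool_pos: [0.4772, 0.3454, 0.3074]
tool_rot: [-3.129, 0.794, 1.585]
contact_force: [0.2, -0.7, 0.0]
opening: 0.0916
grip_force: 0.0
```

```bash
python3 - <<'E'
from h import *
c=cam('wrist');save(c,'w1');P=cloud(c).reshape(-1,3)
q=P[np.isfinite(P[:,0])]
for lo,hi in((.248,.265),(.21,.265)):
    a=q[(q[:,0]>.42)&(q[:,0]<.53)&(q[:,1]>.22)&(q[:,1]<.31)&(q[:,2]>lo)&(q[:,2]<hi)]
    if len(a): print(len(a),a.min(0),a.max(0),cv2.minEnclosingCircle(a[:,:2].astype(np.float32)))
G=np.array([.4757,.266,.233]);print(robot.observe()['time'])
plan([pose(G,-90,45,1)])
E
```

```text
1535 [0.44665062 0.23854479 0.24800082] [0.50157481 0.2948714  0.25795587] ((0.47481027245521545, 0.2660823464393616), 0.028926370665431023)
4845 [0.44646923 0.23854479 0.21001552] [0.5022584  0.29503574 0.25795587] ((0.4748205542564392, 0.26630109548568726), 0.029131336137652397)
4.65
CALL [[0.002, -0.006, 0.433, 0.0, 0.0, 0.001], [0.004, -0.012, 0.865, 0.0, 0.001, 0.001]]
CALL [[0.001, -0.006, 0.433, 0.0, 0.0, 0.001]] rows 3 margin 0.39 end q [ 0.67  0.7   1.2  -0.6   1.76  0.72]
```

View pics/w1.png

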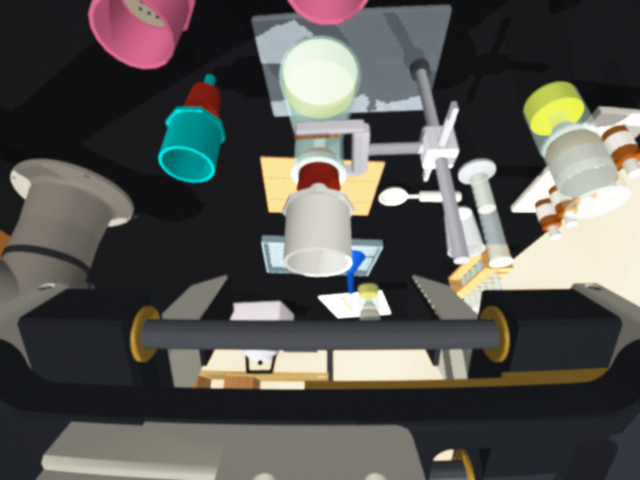

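The wrist view shows the white cup at (318,230), with the red bung at (320,180) below it in the flask neck, lined up between the fingers. I'll move in and close lightly first.

Emit:
move_arm:
  motion:
    - [0.002,-0.01,0.43,0,0,0.001]
    - [0.004,-0.016,0.87,0,0,0.001]
    - [0.004,-0.016,0.87,0,0,0.001]

```text
time: 5.03
tool_pos: [0.4756, 0.2796, 0.254]
tool_rot: [3.139, 0.786, 1.566]
contact_force: [-0.5, 0.9, 0.7]
opening: 0.0919
grip_force: 0.0
```

Emit:
move_arm:
  motion:
    - [0,0,0.3,0,0,0]
    - [0,0,0.43,0,0,0]
    - [0,0,0.43,0,0,0]
    - [0,0,0.43,0,0,0]

```text
time: 5.52
tool_pos: [0.4771, 0.253, 0.2232]
tool_rot: [3.135, 0.783, 1.566]
contact_force: [0.1, 0.3, -0.2]
opening: 0.0919
grip_force: 0.0
```

Emit:
move_arm:
  motion:
    - [0,0,0,0,0,0]
    - [0,0,0,0,0,0]
    - [0,0,0,0,0,0]
    - [0,0,0,0,0,0]
  fingers: -1
  newtons: 5

```text
time: 6.02
tool_pos: [0.4764, 0.2522, 0.2219]
tool_rot: [3.139, 0.785, 1.568]
contact_force: [-5.0, 1.0, 3.7]
opening: 0.0561
grip_force: 2.5
```

Emit:
move_arm:
  motion:
    - [0,-0.012,0,0,0,0]
    - [0,-0.012,0,0,0,0]
    - [0,-0.012,0,0,0,0]

```text
time: 6.4
tool_pos: [0.4757, 0.2522, 0.222]
tool_rot: [3.137, 0.785, 1.567]
contact_force: [1.9, -0.8, 1.8]
opening: 0.056
grip_force: 5.0
```

Emit:
move_arm:
  motion:
    - [0,0,0,0,0,0]
    - [0,0,0,0,0,0]
    - [0,0,0,0,0,0]
  newtons: 45

```text
time: 6.78
tool_pos: [0.4758, 0.2522, 0.222]
tool_rot: [3.137, 0.785, 1.567]
contact_force: [2.4, 0.4, 0.3]
opening: 0.0551
grip_force: 44.9
```

```bash
python3 - <<'E'
from h import *
s=robot.observe(); M=R.from_euler('xyz',s['tool_rot']).as_matrix(); p=s['tool_pos']; C=np.array([.4755,.266,.163])
for dz in(.3,.6):
  rows=[]
  for k in range(1,13):
    Q=R.from_euler('y',6*np.sin(2*np.pi*k/8),degrees=True).as_matrix(); pt=C+Q@(p-C)+[0,0,dz*1e-3*k]
    r=np.r_[M.T@(pt-p)/.1,R.from_matrix(M.T@Q@M).as_rotvec()/np.pi]; rows.append([round(float(x),3)+0. for x in r])
  print(rows)
E
```

```text
[[-0.001, 0.044, -0.001, 0.017, 0.0, -0.017], [-0.002, 0.062, -0.002, 0.024, 0.0, -0.024], [-0.005, 0.044, -0.005, 0.017, 0.0, -0.017], [-0.008, 0.0, -0.008, 0.0, 0.0, 0.0], [-0.01, -0.044, -0.01, -0.017, 0.0, 0.017], [-0.011, -0.062, -0.011, -0.024, 0.0, 0.024], [-0.014, -0.044, -0.014, -0.017, 0.0, 0.017], [-0.017, 0.0, -0.017, 0.0, 0.0, 0.0], [-0.018, 0.044, -0.018, 0.017, 0.0, -0.017], [-0.019, 0.062, -0.019, 0.024, 0.0, -0.024], [-0.022, 0.044, -0.022, 0.017, 0.0, -0.017], [-0.025, 0.0, -0.025, 0.0, 0.0, 0.0]]
[[-0.003, 0.044, -0.003, 0.017, 0.0, -0.017], [-0.006, 0.062, -0.006, 0.024, 0.0, -0.024], [-0.011, 0.044, -0.011, 0.017, 0.0, -0.017], [-0.017, 0.0, -0.017, 0.0, 0.0, 0.0], [-0.02, -0.044, -0.02, -0.017, 0.0, 0.017], [-0.024, -0.062, -0.024, -0.024, 0.0, 0.024], [-0.029, -0.044, -0.029, -0.017, 0.0, 0.017], [-0.034, 0.0, -0.034, 0.0, 0.0, 0.0], [-0.037, 0.044, -0.037, 0.017, 0.0, -0.017], [-0.04, 0.062, -0.04, 0.024, 0.0, -0.024], [-0.045, 0.044, -0.045, 0.017, 0.0, -0.017], [-0.051, 0.0, -0.051, 0.0, 0.0, 0.0]]
```

Emit:
move_arm:
  motion:
    - [-0.001,0.044,-0.001,0.017,0,-0.017]
    - [-0.002,0.062,-0.002,0.024,0,-0.024]
    - [-0.005,0.044,-0.005,0.017,0,-0.017]
    - [-0.008,0,-0.008,0,0,0]
    - [-0.01,-0.044,-0.01,-0.017,0,0.017]
    - [-0.011,-0.062,-0.011,-0.024,0,0.024]
    - [-0.014,-0.044,-0.014,-0.017,0,0.017]
    - [-0.017,0,-0.017,0,0,0]
    - [-0.018,0.044,-0.018,0.017,0,-0.017]
    - [-0.019,0.062,-0.019,0.024,0,-0.024]

```text
time: 8.02
tool_pos: [0.4821, 0.2521, 0.2246]
tool_rot: [-2.995, 0.779, 1.673]
contact_force: [4.0, -1.5, -0.1]
opening: 0.055
grip_force: 44.9
```

```bash
python3 - <<'E'
from h import *
c=cam('wrist');save(c,'w2');P=cloud(c);v=cv2.cvtColor(c['image'],cv2.COLOR_RGB2HSV)
m=((v[...,0]<8)|(v[...,0]>172))&(v[...,1]>150)&(v[...,2]>40); q=P[m]; q=q[(abs(q[:,0]-.4755)<.03)&(abs(q[:,1]-.266)<.03)]
print(len(q),q.min(0) if len(q) else '',q.max(0) if len(q) else '')
s=robot.observe();print(s['contact_force'],s['torque'])
c=cam('side');P=cloud(c);q=P[(P[...,2]>.0)&(abs(P[...,0]-.475)<.035)&(abs(P[...,1]-.266)<.035)];print(len(q))
E
```

```text
2811 [0.457337   0.25852994 0.16590283] [0.49551529 0.28649014 0.18716807]
[2.3086786  0.6168667  2.89859917] [ 0.1354661  -0.78635452  0.35366377]
1325
```

Emit:
move_arm:
  motion:
    - [-0.003,-0.018,-0.003,-0.007,0,0.007]
    - [-0.006,-0.062,-0.006,-0.024,0,0.024]

```text
time: 8.38
tool_pos: [0.4754, 0.2522, 0.2258]
tool_rot: [3.133, 0.785, 1.564]
contact_force: [5.2, -0.9, -0.3]
opening: 0.0549
grip_force: 44.9
```

Emit:
move_arm:
  motion:
    - [-0.001,-0.044,-0.001,-0.017,0,0.017]
    - [-0.002,-0.062,-0.002,-0.024,0,0.024]
    - [-0.005,-0.044,-0.005,-0.017,0,0.017]
    - [-0.008,0,-0.008,0,0,0]
    - [-0.01,0.044,-0.01,0.017,0,-0.017]
    - [-0.011,0.062,-0.011,0.024,0,-0.024]
    - [-0.014,0.044,-0.014,0.017,0,-0.017]
    - [-0.017,0,-0.017,0,0,0]
    - [-0.018,-0.044,-0.018,-0.017,0,0.017]
    - [-0.019,-0.062,-0.019,-0.024,0,0.024]
    - [-0.022,-0.044,-0.022,-0.017,0,0.017]
    - [-0.025,0,-0.025,0,0,0]

```text
time: 9.88
tool_pos: [0.4755, 0.2526, 0.2295]
tool_rot: [3.14, 0.784, 1.571]
contact_force: [7.5, -1.6, -4.0]
opening: 0.055
grip_force: 44.9
```

Emit:
move_arm:
  motion:
    - [-0.001,0.044,-0.001,0.017,0,-0.017]
    - [-0.002,0.062,-0.002,0.024,0,-0.024]
    - [-0.005,0.044,-0.005,0.017,0,-0.017]
    - [-0.008,0,-0.008,0,0,0]
    - [-0.01,-0.044,-0.01,-0.017,0,0.017]
    - [-0.011,-0.062,-0.011,-0.024,0,0.024]
    - [-0.014,-0.044,-0.014,-0.017,0,0.017]
    - [-0.017,0,-0.017,0,0,0]
    - [-0.018,0.044,-0.018,0.017,0,-0.017]
    - [-0.019,0.062,-0.019,0.024,0,-0.024]
    - [-0.022,0.044,-0.022,0.017,0,-0.017]
    - [-0.025,0,-0.025,0,0,0]

```text
time: 11.38
tool_pos: [0.4755, 0.252, 0.2328]
tool_rot: [3.137, 0.785, 1.566]
contact_force: [0.8, -0.5, 0.1]
opening: 0.0552
grip_force: 44.9
```

```bash
python3 - <<'E'
from h import *
c=cam('wrist');save(c,'w3');P=cloud(c);v=cv2.cvtColor(c['image'],cv2.COLOR_RGB2HSV)
m=((v[...,0]<8)|(v[...,0]>172))&(v[...,1]>150)&(v[...,2]>40); q=P[m]; q=q[(abs(q[:,0]-.4755)<.03)&(abs(q[:,1]-.266)<.03)]
print(len(q),q.min(0) if len(q) else '',q.max(0) if len(q) else '')
s=robot.observe();print(s['time'],s['tool_pos'],s['contact_force'],s['torque'])
w=cv2.imread('pics/w3.png')[40:300,230:420]; a=cv2.imread('pics/w1.png')[40:300,230:420]
cv2.imwrite('pics/cmp.png',cv2.resize(np.hstack([a,w]),None,fx=2,fy=2))
E
```

```text
3452 [0.4545308  0.25802419 0.16390068] [0.49343487 0.28668353 0.19353741]
11.425 [0.47459928 0.25253053 0.23334792] [ 7.16127972  0.76375926 -4.09806577] [ 0.68306765 -1.56540387  0.78188079]
```

View pics/cmp.png

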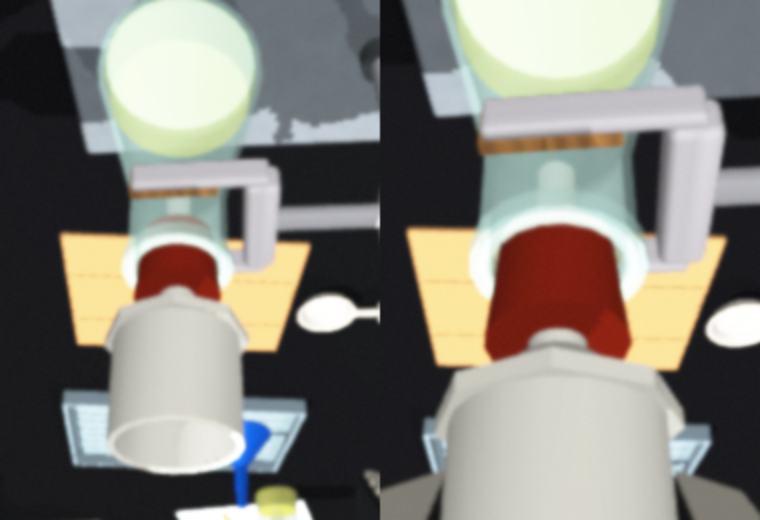

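The right half of the comparison shows the bung about 11 mm higher in the neck, with the lip still at its old height. I'll keep rocking with a faster rise.

Emit:
move_arm:
  motion:
    - [-0.003,-0.044,-0.003,-0.017,0,0.017]
    - [-0.006,-0.062,-0.006,-0.024,0,0.024]
    - [-0.011,-0.044,-0.011,-0.017,0,0.017]
    - [-0.017,0,-0.017,0,0,0]
    - [-0.02,0.044,-0.02,0.017,0,-0.017]
    - [-0.024,0.062,-0.024,0.024,0,-0.024]
    - [-0.029,0.044,-0.029,0.017,0,-0.017]
    - [-0.034,0,-0.034,0,0,0]
    - [-0.037,-0.03,-0.037,-0.012,0,0.012]
    - [-0.04,-0.044,-0.04,-0.017,0,0.017]
    - [-0.045,-0.03,-0.045,-0.012,0,0.012]
    - [-0.051,0,-0.051,0,0,0]

```text
time: 12.92
tool_pos: [0.4752, 0.2523, 0.2407]
tool_rot: [-3.141, 0.785, 1.571]
contact_force: [-0.5, 0.1, -1.3]
opening: 0.0553
grip_force: 45.0
```

Emit:
move_arm:
  motion:
    - [-0.008,0.022,-0.008,0.008,0,-0.008]
    - [-0.015,0.022,-0.015,0.008,0,-0.008]
    - [-0.022,0,-0.022,0,0,0]
    - [-0.03,-0.02,-0.03,-0.008,0,0.008]
    - [-0.037,-0.02,-0.037,-0.008,0,0.008]
    - [-0.045,0,-0.045,0,0,0]

```text
time: 13.68
tool_pos: [0.4749, 0.2526, 0.2473]
tool_rot: [3.139, 0.785, 1.57]
contact_force: [0.3, -1.2, -1.3]
opening: 0.0549
grip_force: 45.0
```

Emit:
move_arm:
  motion:
    - [-0.05,0,-0.05,0,0,0]
    - [-0.1,0,-0.1,0,0,0]
    - [-0.2,0,-0.2,0,0,0]
    - [-0.35,0,-0.35,0,0,0]
    - [-0.5,0,-0.5,0,0,0]
    - [-0.65,0,-0.65,0,0,0]
    - [-0.65,0,-0.65,0,0,0]

```text
time: 14.55
tool_pos: [0.4755, 0.2524, 0.3408]
tool_rot: [3.133, 0.782, 1.564]
contact_force: [0.6, -0.2, -1.7]
opening: 0.0552
grip_force: 45.0
```

```bash
python3 - <<'E'
from h import *
c=cam('wrist');save(c,'w4');P=cloud(c)
v=cv2.cvtColor(c['image'],cv2.COLOR_RGB2HSV)
m=((v[...,0]<8)|(v[...,0]>172))&(v[...,1]>150)&(v[...,2]>40); q=P[m]; q=q[(abs(q[:,0]-.4755)<.04)&(abs(q[:,1]-.266)<.04)]
print(len(q),q.min(0),q.max(0))
q=P.reshape(-1,3);q=q[(abs(q[:,0]-.475)<.027)&(abs(q[:,1]-.266)<.027)&(q[:,2]>.14)&(q[:,2]<.18)];print('lip',len(q),np.percentile(q[:,2],[50,90,98]) if len(q) else '',q.mean(0) if len(q) else '')
s=robot.observe();print(s['time'],s['tool_pos'],s['contact_force'],s['torque'])
w=cv2.imread('pics/w4.png'); t=cam('side'); a=cv2.resize(t['image'][250:400,220:370,::-1],(480,480),interpolation=2)
cv2.imwrite('pics/cmp2.png',np.hstack([w[:,180:480],a]))
E
```

```text
3927 [0.45461544 0.25905033 0.26645185] [0.49355182 0.28693341 0.30167368]
lip 3546 [0.16322349 0.16714209 0.16784131] [0.4738934  0.26924626 0.15809883]
14.6 [0.47524526 0.25226839 0.33937543] [-0.06128555 -0.40598165 -1.50944855] [ 0.58260946 -0.07490949 -0.00335053]
```

View pics/cmp2.png

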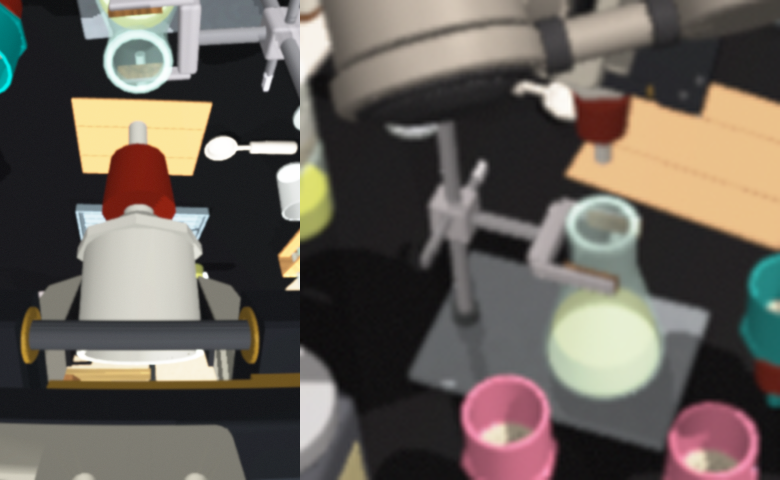

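The funnel is out: the stem tip is clear above the flask mouth, and the flask still stands with its lip at 165 mm. Next I carry it over and lay it down.

```bash
python3 - <<'E'
from h import *
plan([pose([.476,.12,.345],-90,20),pose([.478,-.022,.22],-90,-33),pose([.478,-.022,.06],-90,-33)],step=.058,ang=9.9)
G=[.478,-.022,.0376]
for ps,t,s in((-90,-33,1),(90,-30,-1),(90,-30,1)): print(ik(*pose(G,ps,t,s)))
print(ik(*pose([.478,-.022,.15],90,-30,-1)))
E
```

```text
CALL [[-0.301, 0.003, 0.353, 0.0, 0.046, 0.0], [-0.601, 0.006, 0.705, 0.0, 0.092, 0.0]]
CALL [[-0.389, 0.003, 0.252, 0.0, 0.046, 0.0], [-0.476, 0.006, 0.532, 0.0, 0.095, 0.0], [-0.562, 0.01, 0.811, 0.0, 0.144, 0.0]]
CALL [[-0.2, 0.003, 0.214, 0.0, 0.049, 0.0], [-0.401, 0.007, 0.427, 0.0, 0.098, 0.0], [-0.601, 0.01, 0.641, 0.0, 0.147, 0.0], [-0.801, 0.013, 0.854, 0.0, 0.196, 0.0]]
CALL [[-0.29, 0.0, 0.447, 0.0, 0.0, 0.0], [-0.581, 0.0, 0.895, 0.0, 0.0, 0.0]]
CALL [[-0.29, 0.0, 0.447, 0.0, 0.0, 0.0]] rows 12 margin 0.45 end q [-0.52  0.63  1.81  0.57  1.08 -0.89]
(array([-0.51890866,  0.67108372,  1.82248912,  0.58018244,  1.04069771,
       -0.91784995]), np.float64(0.7606977096398049))
(array([ 0.10591892,  0.6366932 ,  1.86952098, -0.72916389,  0.84243679,
        0.65866398]), np.float64(0.2708361083503523))
(array([ 0.10591892,  0.6366932 ,  1.86952098, -0.72916389,  0.84243679,
       -2.48292868]), np.float64(0.2708361083503523))
(array([ 0.10591892,  0.44599359,  1.78816018, -0.60767448,  1.05684899,
        0.45159567]), np.float64(0.3923255173126883))
```

Emit:
move_arm:
  motion:
    - [-0.15,0,0.17,0,0.023,0]
    - [-0.301,0.003,0.353,0,0.046,0]
    - [-0.45,0.005,0.53,0,0.07,0]
    - [-0.601,0.006,0.705,0,0.092,0]

```text
time: 15.15
tool_pos: [0.4754, 0.159, 0.3303]
tool_rot: [3.141, 0.494, 1.57]
contact_force: [-0.1, 0.1, -0.8]
opening: 0.0547
grip_force: 45.0
```

Emit:
move_arm:
  motion:
    - [-0.2,0,0.12,0,0.023,0]
    - [-0.389,0.003,0.252,0,0.046,0]
    - [-0.43,0.005,0.39,0,0.07,0]
    - [-0.476,0.006,0.532,0,0.095,0]
    - [-0.52,0.008,0.67,0,0.12,0]
    - [-0.562,0.01,0.811,0,0.144,0]

```text
time: 15.9
tool_pos: [0.4762, 0.0714, 0.2855]
tool_rot: [3.141, 0.041, 1.57]
contact_force: [-0.1, -0.4, -1.3]
opening: 0.055
grip_force: 45.0
```

Emit:
move_arm:
  motion:
    - [-0.1,0,0.11,0,0.025,0]
    - [-0.2,0.003,0.214,0,0.049,0]
    - [-0.3,0.005,0.32,0,0.074,0]
    - [-0.401,0.007,0.427,0,0.098,0]
    - [-0.5,0.008,0.53,0,0.122,0]
    - [-0.601,0.01,0.641,0,0.147,0]
    - [-0.7,0.012,0.75,0,0.172,0]
    - [-0.801,0.013,0.854,0,0.196,0]

```text
time: 16.9
tool_pos: [0.4777, -0.0122, 0.2038]
tool_rot: [3.141, -0.575, 1.57]
contact_force: [0.2, -1.3, -1.1]
opening: 0.0549
grip_force: 44.9
```

Emit:
move_arm:
  motion:
    - [-0.15,0,0.23,0,0,0]
    - [-0.29,0,0.447,0,0,0]
    - [-0.44,0,0.67,0,0,0]
    - [-0.55,0,0.85,0,0,0]
    - [-0.581,0,0.895,0,0,0]
    - [-0.581,0,0.895,0,0,0]

```text
time: 17.65
tool_pos: [0.4784, -0.0122, 0.098]
tool_rot: [3.14, -0.573, 1.571]
contact_force: [-0.0, -0.5, -1.5]
opening: 0.0553
grip_force: 44.9
```

```bash
python3 - <<'E'
from h import *
c=cam('side');save(c,'s5');P=cloud(c)
s=robot.observe();M=R.from_euler('xyz',s['tool_rot']).as_matrix();print(s['time'],s['tool_pos']+0,s['tool_pos']-.0188*M[:,2],s['contact_force'])
v=cv2.cvtColor(c['image'],cv2.COLOR_RGB2HSV)
m=((v[...,0]<8)|(v[...,0]>172))&(v[...,1]>150)&(v[...,2]>30); q=P[m]; q=q[(abs(q[:,0]-.478)<.06)&(q[:,1]<.15)&(q[:,1]>-.1)]
if len(q): print(len(q),q.min(0),q.max(0))
plan([pose([.478,-.022,.044],-90,-33)])
cv2.imwrite('pics/s5c.png',cv2.resize(c['image'][220:370,220:420,::-1],(800,600),interpolation=2))
E
```

```text
17.7 [ 0.47875376 -0.01237062  0.09848408] [ 0.47870633 -0.0225506   0.11428932] [-0.54505896 -0.46267149 -1.44409093]
164 [ 4.56701014e-01 -7.23937253e-02  9.33011745e-05] [0.53227067 0.06998751 0.12459414]
CALL [[-0.188, -0.005, 0.297, 0.0, 0.001, 0.0], [-0.375, -0.009, 0.594, 0.001, 0.001, 0.0]] rows 2 margin 0.77 end q [-0.52  0.66  1.82  0.58  1.05 -0.91]
```

View pics/s5c.png

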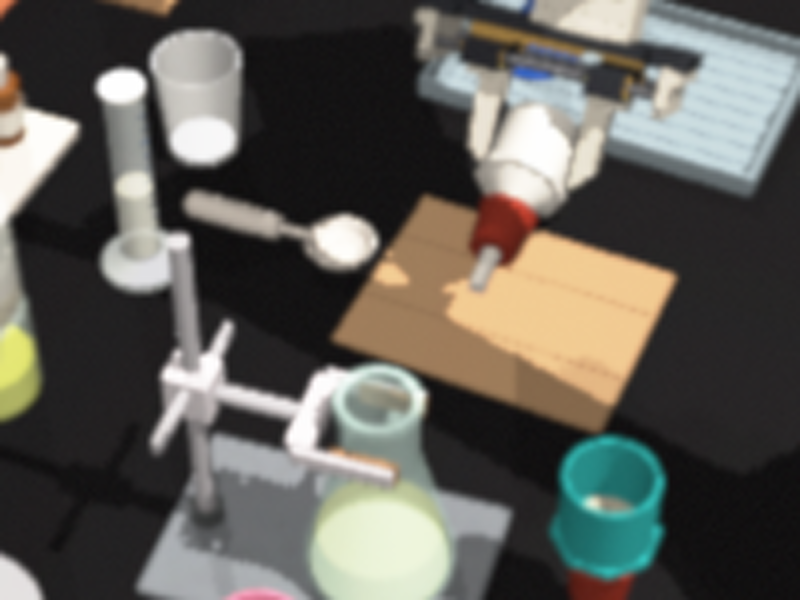

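Emit:
move_arm:
  motion:
    - [-0.1,0,0.15,0,0,0]
    - [-0.188,-0.005,0.297,0,0,0]
    - [-0.28,-0.007,0.44,0,0,0]
    - [-0.35,-0.009,0.55,0,0,0]
    - [-0.37,-0.009,0.585,0,0,0]
    - [-0.37,-0.009,0.585,0,0,0]

```text
time: 18.45
tool_pos: [0.4779, -0.0117, 0.0287]
tool_rot: [3.139, -0.573, 1.572]
contact_force: [-0.2, 0.3, -0.4]
opening: 0.0551
grip_force: 44.9
```

Emit:
move_arm:
  motion:
    - [-0.008,0,0.013,0,0,0]
    - [-0.016,0,0.025,0,0,0]
    - [-0.016,0,0.025,0,0,0]

```text
time: 18.82
tool_pos: [0.478, -0.0118, 0.0261]
tool_rot: [3.138, -0.572, 1.572]
contact_force: [0.3, 0.1, -1.9]
opening: 0.0549
grip_force: 44.9
```

Emit:
move_arm:
  motion:
    - [-0.005,0,0.008,0,0,0]
    - [-0.01,0,0.017,0,0,0]
    - [-0.01,0,0.017,0,0,0]

```text
time: 19.2
tool_pos: [0.478, -0.0117, 0.0241]
tool_rot: [3.138, -0.572, 1.572]
contact_force: [-0.1, -0.3, 0.8]
opening: 0.0549
grip_force: 45.0
```

Emit:
move_arm:
  motion:
    - [-0.005,0,0.008,0,0,0]
    - [-0.005,0,0.008,0,0,0]

```text
time: 19.45
tool_pos: [0.4781, -0.0118, 0.0236]
tool_rot: [3.138, -0.573, 1.572]
contact_force: [-2.4, -2.6, 5.2]
opening: 0.055
grip_force: 45.0
```

Emit:
move_arm:
  motion:
    - [-0.004,0,0.007,0,0,0]
    - [-0.004,0,0.007,0,0,0]

```text
time: 19.7
tool_pos: [0.4781, -0.0119, 0.0233]
tool_rot: [3.137, -0.573, 1.573]
contact_force: [-2.3, -3.5, 10.0]
opening: 0.0552
grip_force: 45.0
```

Emit:
move_arm:
  motion:
    - [0,0,0,0,0,0]
    - [0,0,0,0,0,0]
    - [0,0,0,0,0,0]
  newtons: 4

```text
time: 20.08
tool_pos: [0.4784, -0.012, 0.0224]
tool_rot: [3.137, -0.572, 1.572]
contact_force: [0.8, -3.1, 4.5]
opening: 0.0556
grip_force: 4.0
```

Emit:
move_arm:
  motion:
    - [0,0,0,0,0,0]
    - [0,0,0,0,0,0]
    - [0,0,0,0,0,0]
    - [0,0,0,0,0,0]
  fingers: 0.6

```text
time: 20.58
tool_pos: [0.4777, -0.0114, 0.0221]
tool_rot: [3.139, -0.573, 1.572]
contact_force: [0.2, -0.2, 1.1]
opening: 0.0733
grip_force: 0.1
```

Emit:
move_arm:
  motion:
    - [0,0,0,0,0,0]
    - [0,0,0,0,0,0]
    - [0,0,-0.25,0,0,0]
    - [0,0,-0.6,0,0,0]
    - [0,0,-1,0,0,0]
    - [0,0,-1,0,0,0]
  fingers: 1

```text
time: 21.32
tool_pos: [0.4791, -0.0677, 0.1081]
tool_rot: [3.133, -0.569, 1.573]
contact_force: [0.5, 0.1, 0.3]
opening: 0.0918
grip_force: 0.0
```

Emit:
move_arm:
  motion:
    - [0,0,-0.3,0,0.05,0]
    - [0,0,-0.4,0,0,0]
    - [0,0,-0.4,0,0,0]

```text
time: 21.7
tool_pos: [0.4778, -0.0865, 0.1403]
tool_rot: [3.137, -0.572, 1.574]
contact_force: [-0.3, 0.3, -0.4]
opening: 0.0916
grip_force: 0.0
```

```bash
python3 - <<'E'
from h import *
s=robot.observe();print(s['time'],s['tool_pos'])
c=cam('wrist');save(c,'w6');P=cloud(c)
q=P.reshape(-1,3);q=q[(q[:,0]>.36)&(q[:,0]<.575)&(q[:,1]>-.08)&(q[:,1]<.12)&(q[:,2]>.012)&(q[:,2]<.09)]
print(len(q),q.min(0),q.max(0))
v=cv2.cvtColor(c['image'],cv2.COLOR_RGB2HSV)
m=((v[...,0]<8)|(v[...,0]>172))&(v[...,1]>150)&(v[...,2]>30);r=P[m];r=r[(abs(r[:,0]-.478)<.08)&(abs(r[:,1]-.03)<.1)&(r[:,2]>.005)&(r[:,2]<.06)];print('red',len(r),r.min(0),r.max(0))
# per-slice along y: x mid, top z
for y in np.arange(-.05,.11,.01):
    a=q[abs(q[:,1]-y)<.003]
    if len(a)>5: print(round(y,2),len(a),(a[:,0].min()+a[:,0].max())/2,np.ptp(a[:,0]),a[:,2].max())
E
```

```text
21.7 [ 0.47778592 -0.08648759  0.14032852]
6602 [ 0.43513127 -0.04632071  0.01402354] [0.49626367 0.09695972 0.07341659]
red 1118 [0.4501849  0.03154523 0.02808188] [0.48809497 0.07047043 0.04923897]
-0.04 441 0.46271676938657985 0.054944261596131416 0.06492894024654744
-0.03 765 0.46321663265980945 0.05617072468596518 0.07341658581176239
-0.02 519 0.46387835485421475 0.05504662074346478 0.07035616293272393
-0.01 397 0.464996767861257 0.0552086256220195 0.06857708081492675
0.0 377 0.4669845475421068 0.05720062180046104 0.06625513133991173
0.01 430 0.46674730573638656 0.0590327382482308 0.06391166889046956
0.02 92 0.45912340926594586 0.04177272764701129 0.06443119158515931
0.03 51 0.4763300841892048 0.02548380594221178 0.04146865600541766
0.04 224 0.46923905507286395 0.037712203942439904 0.0492389679996475
0.05 169 0.4705430580079023 0.035767055243648704 0.046032887543486944
0.06 150 0.4714819947237719 0.03432681507323454 0.04303766505855294
0.07 75 0.47069343090857163 0.02959421193435291 0.03913869312982382
0.08 27 0.4735845462537605 0.010229043915692126 0.02550558284506166
0.09 46 0.4740619407677421 0.011444659536804236 0.02354913219862026
```

View pics/w6.png

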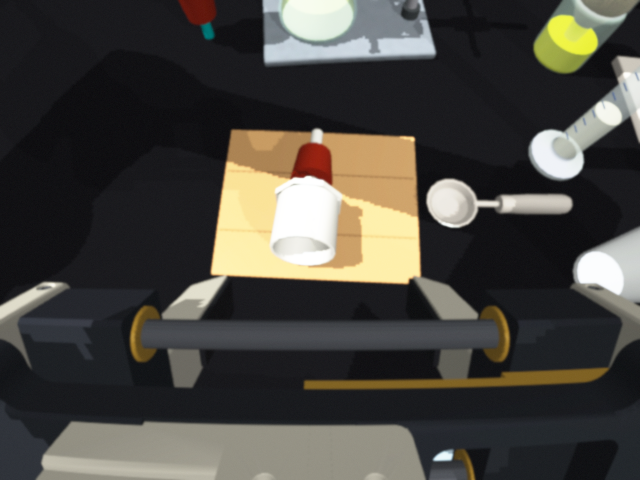

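The funnel lies on its side on the towels, with the cup at (305,230) and the bung at (313,160), stem towards the stand. Now I'll plan the regrasp from the stem side.

```bash
python3 - <<'E'
from h import *
G=np.array([.4653,-.008,.0355])
plan([pose([.475,-.05,.20],-90,-20,1),pose([.468,-.0,.20],84.8,-20,-1),pose(G,84.8,-35,-1,.0188-.11)],step=.058,ang=9.9)
plan([pose(G,84.8,-35,-1)],start=pose(G,84.8,-35,-1,.0188-.11))
for z in(.15,.06,.037): print(ik(*pose([.41,-.245,z],75,67,-1)))
E
```

```text
CALL [[0.294, -0.011, -0.062, 0.0, -0.036, 0.0], [0.588, -0.022, -0.125, 0.001, -0.072, 0.001], [0.65, -0.038, -0.084, 0.0, -0.116, 0.007], [0.713, -0.053, -0.044, -0.001, -0.161, 0.013], [0.775, -0.068, -0.004, -0.001, -0.205, 0.018], [0.838, -0.083, 0.037, -0.002, -0.249, 0.024], [0.9, -0.098, 0.077, -0.002, -0.294, 0.03], [0.916, -0.085, 0.517, 0.0, -0.335, 0.031], [0.932, -0.073, 0.957, 0.002, -0.377, 0.031]] rows 9 margin 0.39 end q [ 0.29  0.56  1.71 -0.61  1.2   0.7 ]
CALL [[0.0, 0.0, 0.367, 0.0, 0.0, 0.0], [0.0, 0.0, 0.733, 0.0, 0.0, 0.0]]
CALL [[0.0, 0.0, 0.367, 0.0, 0.0, 0.0]] rows 3 margin 0.26 end q [ 0.18  0.68  1.84 -0.74  0.95  0.81]
(array([-1.11050593,  0.82333987,  1.52760056,  0.67275906,  1.78869163,
       -1.0687819 ]), np.float64(0.8713083673610118))
(array([-1.11050593,  0.97116255,  1.52715559,  0.65805938,  1.67267173,
       -1.16089479]), np.float64(0.9873282651304942))
(array([-1.11050593,  1.01104467,  1.52031042,  0.65626245,  1.6465145 ,
       -1.18115537]), np.float64(1.0089553285178656))
```

Emit:
move_arm:
  motion:
    - [0.294,-0.011,-0.062,0,-0.036,0]
    - [0.588,-0.022,-0.125,0.001,-0.072,0.001]
    - [0.65,-0.038,-0.084,0,-0.116,0.007]
    - [0.713,-0.053,-0.044,-0.001,-0.161,0.013]
    - [0.775,-0.068,-0.004,-0.001,-0.205,0.018]
    - [0.838,-0.083,0.037,-0.002,-0.249,0.024]
    - [0.9,-0.098,0.077,-0.002,-0.294,0.03]
    - [0.916,-0.085,0.517,0,-0.335,0.031]
    - [0.932,-0.073,0.957,0.002,-0.377,0.031]
    - [0.932,-0.073,0.957,0.002,-0.377,0.031]

```text
time: 23.0
tool_pos: [0.4669, 0.0452, 0.1038]
tool_rot: [-3.122, 0.617, 1.496]
contact_force: [0.0, -0.1, -0.1]
opening: 0.0919
grip_force: 0.0
```

```bash
python3 - <<'E'
from h import *
c=cam('wrist');save(c,'w7');P=cloud(c)
q=P.reshape(-1,3);q=q[(q[:,0]>.40)&(q[:,0]<.535)&(q[:,1]>-.08)&(q[:,1]<.12)&(q[:,2]>.014)&(q[:,2]<.09)]
print(len(q),q.min(0),q.max(0))
for y in np.arange(-.04,.11,.01):
    a=q[abs(q[:,1]-y)<.003]
    if len(a)>5: print(round(y,2),len(a),round((a[:,0].min()+a[:,0].max())/2,4),round(np.ptp(a[:,0]),4),round(a[:,2].max(),4))
G=np.array([.4653,-.008,.0355]); plan([pose(G,84.8,-35,-1)])
E
```

```text
10622 [ 0.43520079 -0.03884307  0.0140046 ] [0.49649187 0.0983067  0.0724767 ]
-0.04 6 0.4851 0.0105 0.0656
-0.03 324 0.4634 0.0554 0.0725
-0.02 364 0.4642 0.0556 0.0712
-0.01 397 0.4648 0.0559 0.0681
0.0 433 0.4654 0.054 0.066
0.01 548 0.4671 0.0589 0.064
0.02 1478 0.4628 0.0499 0.0639
0.03 156 0.4719 0.0334 0.0465
0.04 488 0.4691 0.0397 0.0495
0.05 513 0.4698 0.037 0.0468
0.06 540 0.4708 0.0355 0.0437
0.07 911 0.471 0.0323 0.0399
0.08 193 0.4729 0.0118 0.0262
0.09 207 0.4739 0.012 0.0242
0.1 41 0.4735 0.0096 0.0223
CALL [[-0.007, 0.013, 0.534, -0.001, 0.001, 0.001]]
CALL [[-0.008, 0.011, 0.534, -0.001, 0.001, 0.001]] rows 2 margin 0.26 end q [ 0.18  0.68  1.84 -0.74  0.95  0.81]
```

Emit:
move_arm:
  motion:
    - [-0.004,0.008,0.3,-0.001,0.001,0.001]
    - [-0.007,0.012,0.6,-0.001,0.001,0.001]
    - [-0.011,0.016,0.85,-0.001,0.001,0.001]
    - [-0.012,0.018,0.95,-0.001,0.001,0.001]

```text
time: 23.55
tool_pos: [0.4666, -0.0145, 0.0336]
tool_rot: [3.138, 0.609, 1.473]
contact_force: [0.3, -0.8, -0.0]
opening: 0.0919
grip_force: 0.0
```

Emit:
move_arm:
  motion:
    - [-0.001,0.001,0.06,0,0,0]
    - [-0.002,0.002,0.117,0,0,0]
    - [-0.002,0.002,0.117,0,0,0]
    - [-0.002,0.002,0.117,0,0,0]

```text
time: 24.05
tool_pos: [0.4668, -0.0194, 0.0237]
tool_rot: [3.138, 0.61, 1.476]
contact_force: [0.5, -0.0, 0.4]
opening: 0.0918
grip_force: 0.0
```

Emit:
move_arm:
  motion:
    - [0,0,0,0,0,0]
    - [0,0,0,0,0,0]
    - [0,0,0,0,0,0]
    - [0,0,0,0,0,0]
    - [0,0,0,0,0,0]
  fingers: -1
  newtons: 5

```text
time: 24.68
tool_pos: [0.4665, -0.0196, 0.0234]
tool_rot: [3.138, 0.61, 1.476]
contact_force: [-0.3, 0.6, -0.1]
opening: 0.0567
grip_force: 5.0
```

Emit:
move_arm:
  motion:
    - [0,0,0,0,0,0]
    - [0,0,0,0,0,0]
    - [0,0,0,0,0,0]
    - [0,0,0,0,0,0]
  newtons: 45

```text
time: 25.18
tool_pos: [0.4666, -0.0196, 0.0234]
tool_rot: [3.138, 0.61, 1.476]
contact_force: [-0.5, -0.2, 0.4]
opening: 0.0553
grip_force: 44.9
```

```bash
python3 - <<'E'
from h import *
plan([pose([.466,-.009,.10],84.8,-35,-1),pose([.45,-.12,.22],80,15,-1),pose([.405,-.245,.20],75,67,-1),pose([.405,-.245,.12],75,67,-1)],step=.04,ang=7)
E
```

```text
CALL [[-0.176, -0.007, -0.25, 0.0, 0.0, -0.001], [-0.352, -0.014, -0.5, 0.0, 0.0, -0.001], [-0.535, -0.02, -0.551, 0.001, 0.034, 0.002], [-0.718, -0.026, -0.602, 0.002, 0.069, 0.006], [-0.9, -0.032, -0.653, 0.002, 0.104, 0.009]]
CALL [[-0.157, -0.002, -0.107, 0.001, 0.035, 0.003], [-0.314, -0.004, -0.214, 0.001, 0.069, 0.007], [-0.47, -0.005, -0.321, 0.002, 0.104, 0.01], [-0.627, -0.007, -0.428, 0.002, 0.139, 0.014], [-0.784, -0.009, -0.535, 0.003, 0.174, 0.017], [-0.922, -0.043, -0.483, 0.0, 0.21, 0.02]]
CALL [[-0.142, -0.025, -0.044, -0.002, 0.036, 0.003], [-0.285, -0.05, -0.088, -0.005, 0.072, 0.005], [-0.427, -0.075, -0.131, -0.007, 0.108, 0.008], [-0.569, -0.1, -0.175, -0.009, 0.144, 0.011], [-0.711, -0.124, -0.219, -0.012, 0.18, 0.014], [-0.854, -0.149, -0.263, -0.014, 0.217, 0.016], [-0.996, -0.174, -0.307, -0.017, 0.253, 0.019]]
CALL [[-0.368, 0.0, 0.156, 0.0, 0.0, 0.0], [-0.736, 0.0, 0.313, 0.0, 0.0, 0.0]] rows 20 margin 0.29 end q [-1.12  0.87  1.54  0.66  1.75 -1.11]
```

Emit:
move_arm:
  motion:
    - [-0.09,-0.003,-0.12,0,0,0]
    - [-0.176,-0.007,-0.25,0,0,0]
    - [-0.352,-0.014,-0.5,0,0,0]
    - [-0.535,-0.02,-0.551,0.001,0.034,0.002]
    - [-0.718,-0.026,-0.602,0.002,0.069,0.006]
    - [-0.9,-0.032,-0.653,0.002,0.104,0.009]

```text
time: 25.92
tool_pos: [0.4599, -0.0556, 0.1304]
tool_rot: [3.129, 0.279, 1.447]
contact_force: [0.5, -0.6, -1.6]
opening: 0.0554
grip_force: 44.9
```

Emit:
move_arm:
  motion:
    - [-0.157,-0.002,-0.107,0.001,0.035,0.003]
    - [-0.314,-0.004,-0.214,0.001,0.069,0.007]
    - [-0.47,-0.005,-0.321,0.002,0.104,0.01]
    - [-0.627,-0.007,-0.428,0.002,0.139,0.014]
    - [-0.784,-0.009,-0.535,0.003,0.174,0.017]
    - [-0.922,-0.043,-0.483,0,0.21,0.02]

```text
time: 26.68
tool_pos: [0.4464, -0.1302, 0.2032]
tool_rot: [3.128, -0.379, 1.394]
contact_force: [-0.6, 0.2, -2.3]
opening: 0.0552
grip_force: 44.9
```

Emit:
move_arm:
  motion:
    - [-0.142,-0.025,-0.044,-0.002,0.036,0.003]
    - [-0.285,-0.05,-0.088,-0.005,0.072,0.005]
    - [-0.427,-0.075,-0.131,-0.007,0.108,0.008]
    - [-0.569,-0.1,-0.175,-0.009,0.144,0.011]
    - [-0.711,-0.124,-0.219,-0.012,0.18,0.014]
    - [-0.854,-0.149,-0.263,-0.014,0.217,0.016]
    - [-0.996,-0.174,-0.307,-0.017,0.253,0.019]

```text
time: 27.55
tool_pos: [0.4096, -0.2295, 0.1933]
tool_rot: [3.126, -1.175, 1.324]
contact_force: [0.1, -0.2, -1.8]
opening: 0.0549
grip_force: 44.9
```

Emit:
move_arm:
  motion:
    - [-0.2,0,0.08,0,0,0]
    - [-0.368,0,0.156,0,0,0]
    - [-0.55,0,0.23,0,0,0]
    - [-0.736,0,0.313,0,0,0]
    - [-0.736,0,0.313,0,0,0]
    - [-0.736,0,0.313,0,0,0]

```text
time: 28.3
tool_pos: [0.4102, -0.2282, 0.1126]
tool_rot: [3.133, -1.173, 1.318]
contact_force: [0.3, 0.1, -1.2]
opening: 0.0552
grip_force: 44.9
```

```bash
python3 - <<'E'
from h import *
s=robot.observe();M=R.from_euler('xyz',s['tool_rot']).as_matrix();print(s['time'],s['tool_pos'],'grasp',s['tool_pos']-.0188*M[:,2],s['contact_force'])
ims=[]
for n in('side','wrist','top'):
    c=cam(n);P=cloud(c);v=cv2.cvtColor(c['image'],cv2.COLOR_RGB2HSV);ims.append(c['image'])
    g=s['tool_pos']; sel=(abs(P[...,0]-g[0])<.06)&(abs(P[...,1]-g[1])<.08)
    red=((v[...,0]<8)|(v[...,0]>172))&(v[...,1]>150)&(v[...,2]>30)&sel&(P[...,2]>.14)&(P[...,2]<.26); q=P[red]
    st=sel&(P[...,2]>.205)&(P[...,2]<.25)&~red; r=P[st]
    print(n,len(q),q.min(0) if len(q) else'',q.max(0) if len(q) else '','stem',len(r),r.mean(0) if len(r) else '')
    if n=='side':
        for z in np.arange(.1,.24,.01):
            a=P[sel&(abs(P[...,2]-z)<.004)]
            if len(a)>4: print(round(z,2),len(a),a.min(0)[:2].round(3),a.max(0)[:2].round(3))
o=np.zeros((480,800,3),np.uint8); o[:,:400]=cv2.resize(ims[0][150:300,280:405],(400,480)); o[:,400:]=cv2.resize(ims[1],(400,300)).repeat(1,0)[:300].__class__((0,)) if 0 else 0
o[:300,400:]=cv2.resize(ims[1],(400,300)); o[300:,400:]=cv2.resize(ims[2][180:350,340:490],(400,180)) 
cv2.imwrite('pics/f8.png',o[...,::-1])
E
```

```text
28.3 [ 0.41023745 -0.22817273  0.11258641] grasp [ 0.40575176 -0.24491478  0.11986807] [ 0.32757037  0.14244314 -1.15724369]
side 134 [ 0.38548736 -0.29284346  0.16936743] [ 0.4285537  -0.22214054  0.20673658] stem 35 [ 0.4038987  -0.24025575  0.2228395 ]
0.1 32 [ 0.381 -0.245] [ 0.439 -0.216]
0.11 50 [ 0.352 -0.293] [ 0.438 -0.215]
0.12 61 [ 0.354 -0.308] [ 0.442 -0.214]
0.13 82 [ 0.352 -0.306] [ 0.449 -0.216]
0.14 103 [ 0.351 -0.308] [ 0.47  -0.214]
0.15 122 [ 0.351 -0.305] [ 0.47  -0.213]
0.16 38 [ 0.351 -0.301] [ 0.446 -0.225]
0.17 100 [ 0.351 -0.308] [ 0.469 -0.223]
0.18 117 [ 0.35  -0.308] [ 0.469 -0.224]
0.19 30 [ 0.353 -0.276] [ 0.421 -0.225]
0.2 53 [ 0.388 -0.256] [ 0.419 -0.225]
0.21 7 [ 0.391 -0.245] [ 0.404 -0.237]
0.22 9 [ 0.4   -0.242] [ 0.409 -0.233]
0.23 17 [ 0.399 -0.25 ] [ 0.41  -0.234]
wrist 12076 [ 0.38426683 -0.26412244  0.16606495] [ 0.42276859 -0.22738708  0.20252808] stem 4147 [ 0.40217591 -0.24703645  0.21996234]
top 181 [ 0.38740317 -0.2569674   0.17440031] [ 0.42062731 -0.22286229  0.20529535] stem 35 [ 0.40398458 -0.24022317  0.22676359]
```

View pics/f8.png

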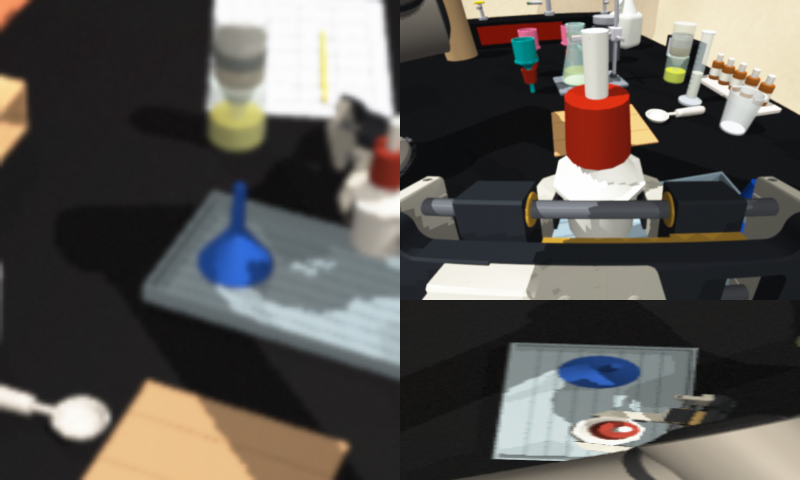

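The funnel hangs upright and mouth down over the free half of the tray. The wrist inset shows the bung at (597,125) and the stem vertical, and the blue funnel is well clear. Lowering now.

Emit:
move_arm:
  motion:
    - [-0.18,0,0.077,0,0,0]
    - [-0.37,0,0.156,0,0,0]
    - [-0.55,0,0.234,0,0,0]
    - [-0.66,0,0.28,0,0,0]
    - [-0.7,0,0.297,0,0,0]
    - [-0.7,0,0.297,0,0,0]

```text
time: 29.2
tool_pos: [0.4104, -0.228, 0.0362]
tool_rot: [3.135, -1.174, 1.316]
contact_force: [-0.4, 0.5, -1.5]
opening: 0.0549
grip_force: 44.9
```

Emit:
move_arm:
  motion:
    - [-0.014,0,0.006,0,0,0]
    - [-0.028,0,0.012,0,0,0]
    - [-0.028,0,0.012,0,0,0]

```text
time: 29.58
tool_pos: [0.4104, -0.228, 0.0334]
tool_rot: [3.134, -1.173, 1.317]
contact_force: [0.5, -0.5, -1.9]
opening: 0.0553
grip_force: 44.9
```

Emit:
move_arm:
  motion:
    - [-0.009,0,0.004,0,0,0]
    - [-0.018,0,0.008,0,0,0]
    - [-0.018,0,0.008,0,0,0]

```text
time: 29.95
tool_pos: [0.4104, -0.2279, 0.0312]
tool_rot: [3.135, -1.173, 1.317]
contact_force: [1.3, -0.2, -2.0]
opening: 0.0551
grip_force: 44.9
```

Emit:
move_arm:
  motion:
    - [-0.009,0,0.004,0,0,0]
    - [-0.009,0,0.004,0,0,0]

```text
time: 30.2
tool_pos: [0.4104, -0.2278, 0.0302]
tool_rot: [3.135, -1.173, 1.317]
contact_force: [0.2, 1.0, -1.4]
opening: 0.055
grip_force: 44.9
```

Emit:
move_arm:
  motion:
    - [-0.009,0,0.004,0,0,0]
    - [-0.009,0,0.004,0,0,0]

```text
time: 30.45
tool_pos: [0.4104, -0.2278, 0.0292]
tool_rot: [3.134, -1.173, 1.317]
contact_force: [-0.6, 0.3, -1.1]
opening: 0.0554
grip_force: 44.9
```

Emit:
move_arm:
  motion:
    - [-0.009,0,0.004,0,0,0]
    - [-0.009,0,0.004,0,0,0]

```text
time: 30.7
tool_pos: [0.4104, -0.2278, 0.0282]
tool_rot: [3.134, -1.173, 1.317]
contact_force: [1.3, 0.8, -1.4]
opening: 0.0552
grip_force: 44.9
```

Emit:
move_arm:
  motion:
    - [-0.009,0,0.004,0,0,0]
    - [-0.009,0,0.004,0,0,0]

```text
time: 30.95
tool_pos: [0.4104, -0.2279, 0.0277]
tool_rot: [3.134, -1.174, 1.317]
contact_force: [-0.3, -1.0, 1.8]
opening: 0.0554
grip_force: 44.9
```

Emit:
move_arm:
  motion:
    - [-0.007,0,0.003,0,0,0]
    - [-0.007,0,0.003,0,0,0]

```text
time: 31.2
tool_pos: [0.4105, -0.2279, 0.0276]
tool_rot: [3.133, -1.175, 1.318]
contact_force: [0.2, -2.2, 6.2]
opening: 0.0552
grip_force: 44.9
```

Emit:
move_arm:
  motion:
    - [0,0,0,0,0,0]
    - [0,0,0,0,0,0]
    - [0,0,0,0,0,0]
  newtons: 4

```text
time: 31.58
tool_pos: [0.4106, -0.228, 0.0266]
tool_rot: [3.133, -1.173, 1.318]
contact_force: [1.0, -2.1, 3.5]
opening: 0.0563
grip_force: 4.0
```

Emit:
move_arm:
  motion:
    - [0,0,0,0,0,0]
    - [0,0,0,0,0,0]
    - [0,0,0,0,0,0]
    - [0,0,0,0,0,0]
    - [0,0,0,0,0,0]
  fingers: 0.6

```text
time: 32.2
tool_pos: [0.4104, -0.2278, 0.0265]
tool_rot: [3.134, -1.173, 1.317]
contact_force: [-1.1, -0.4, -1.2]
opening: 0.0738
grip_force: 0.0
```

```bash
python3 - <<'E'
from h import *
c=cam('wrist');P=cloud(c);v=cv2.cvtColor(c['image'],cv2.COLOR_RGB2HSV)
sel=(abs(P[...,0]-.405)<.06)&(abs(P[...,1]+.245)<.06)
red=((v[...,0]<8)|(v[...,0]>172))&(v[...,1]>150)&(v[...,2]>30)&sel; q=P[red];print(len(q),q.min(0),q.max(0))
r=P[sel&(P[...,2]>.12)&~red];print(r.mean(0),r[:,2].max())
plan([(lambda s:(s['tool_pos']-.095*R.from_euler('xyz',s['tool_rot']).as_matrix()[:,2],R.from_euler('xyz',s['tool_rot']).as_matrix()))(robot.observe())])
E
```

```text
12304 [ 0.38567326 -0.26504882  0.080475  ] [ 0.42328403 -0.22844804  0.11685015]
[ 0.40445589 -0.24821831  0.13465917] 0.1460632574983153
CALL [[0.0, 0.0, -0.475, 0.0, 0.0, 0.0], [0.0, 0.0, -0.95, 0.0, 0.0, 0.0]] rows 2 margin 0.83 end q [-1.2   1.02  1.33  0.6   1.83 -1.13]
```

Emit:
move_arm:
  motion:
    - [0,0,-0.1,0,0,0]
    - [0,0,-0.25,0,0,0]
    - [0,0,-0.45,0,0,0]
    - [0,0,-0.7,0,0,0]
    - [0,0,-0.95,0,0,0]
    - [0.1,0,-1,0,0,0]

```text
time: 33.0
tool_pos: [0.387, -0.3151, 0.0749]
tool_rot: [3.132, -1.172, 1.317]
contact_force: [-0.7, 0.6, 0.2]
opening: 0.0734
grip_force: 0.0
```

Emit:
move_arm:
  motion:
    - [0.4,0,-0.2,0,0,0]
    - [0.8,0,-0.4,0,0,0]
    - [1,0,-0.6,0,0,0]
    - [1,0,-0.6,0,0,0]

```text
time: 33.5
tool_pos: [0.3831, -0.3295, 0.1917]
tool_rot: [3.127, -1.17, 1.323]
contact_force: [-0.6, 0.3, -0.7]
opening: 0.0731
grip_force: 0.0
```

```bash
python3 - <<'E'
from h import *
s=robot.observe();print(s['time'],s['tool_pos'],s['contact_force'])
t=cam('top');a=cam('side');save(a,'s9')
for c in(t,a):
    P=cloud(c);sel=(abs(P[...,0]-.405)<.04)&(abs(P[...,1]+.245)<.04)&(P[...,2]>.012);q=P[sel];print(len(q),q.min(0),q.max(0))
    st=q[q[:,2]>.122];print('stem',st.mean(0) if len(st) else ''); f=q[(q[:,2]<.06)];print('cup',f.min(0),f.max(0))
    b2=(abs(P[...,0]-.553)<.06)&(abs(P[...,1]+.257)<.06)&(P[...,2]>.03);print('blue',P[b2].mean(0))
o=np.hstack([cv2.resize(t['image'][200:350,90:470],(400,300),interpolation=2),cv2.resize(a['image'][170:400,180:450],(400,300),interpolation=2)])
cv2.imwrite('pics/f9.png',o[...,::-1])
E
```

```text
33.5 [ 0.38306308 -0.32947261  0.19170438] [-0.59113718  0.34214681 -0.70883481]
621 [ 0.3651655  -0.28481824  0.0125112 ] [ 0.44242827 -0.20750325  0.59726084]
stem [ 0.37837865 -0.26627298  0.47431877]
cup [ 0.37569777 -0.27409202  0.0125112 ] [ 0.44242827 -0.20750325  0.05994622]
blue [ 0.55321766 -0.25516915  0.04795391]
603 [ 0.36510519 -0.28499447  0.01276288] [ 0.43694639 -0.21138996  0.5937114 ]
stem [ 0.38183679 -0.26002427  0.41041089]
cup [ 0.3733051  -0.27002202  0.01276288] [ 0.43694639 -0.21217786  0.05991571]
blue [ 0.55120712 -0.25204415  0.0549839 ]
```

View pics/f9.png

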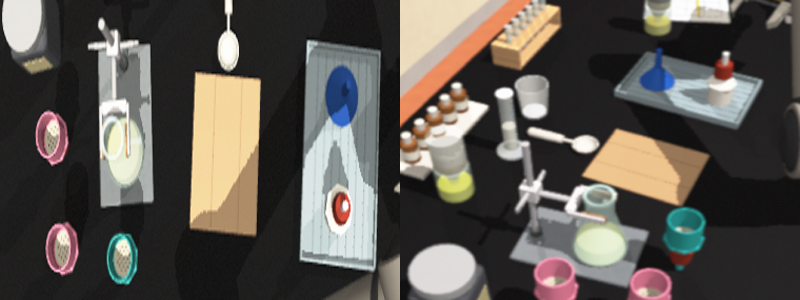

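The funnel stands mouth down in the tray (left half (340,210), right half (722,80)) beside the blue funnel. The flask and everything else are in place, and the robot is clear.

```bash
python3 -c "
from cell import robot
print(robot.hand_in())"
```

```text
the job is handed in; nothing more can be done
None
```

I rocked the white funnel out of the flask, laid it on the towels, and regripped it. It now stands mouth down, flat in the tray beside the blue funnel; the flask still stands in its clamp, nothing else looks moved in the final pictures, and the job was handed in at about 34 s of the 72 s allowed.

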